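# Put the tins away behind the push-to-open flap

## Task

Press the green flap of the tin store until it clicks, catch it with the fingers as it springs open and ease it down until it lies flat. Slide every tin on the bench, lid up, fully home into the bay marked with its lid's colour, then swing the flap up and press it in until it clicks and stays shut. Leave the brush pot and the amber jar where they stand.

Things in the scene. Friction and masses are not known exactly. Their poses are not given: they have to be found in the camera images.
- store: Pale wood bench-top tin store, fixed, 125 deep x 350 wide x 118 mm high. Origin: on the bench under its middle; x points from its front (the flap, facing the robot) to its back, z up. Solid plinth, front at x = -65, top at z = 60 mm, carries four bays side by side, towards -x open, marked from +y to -y red, yellow, green, blue on the roof's front edge. Things in the tray on the roof stay there.
- bay_mouth (a point): Middle of the row of bay mouths, on the bay floor (store x = -65, z = 60 mm). Bays: 54 wide, 26 high, 110 mm long to the back stop (x = +45), 62 mm apart, centres at y = +93 red, +31 yellow, -31 green, -93 blue; 8 mm partitions with round noses. The white roof (z 86 to 92) starts 30 mm behind the mouths (x = -35), so the tail of a tin at home, flush with the noses, shows from above.
- flap_angle (a joint): Green front flap, hinged at its foot; rad. 0 shut and upright; 1.57 open, level. Push-push catch: press in past -0.05 (stop at -0.065, 5 mm at the top; 2 N) and it clicks; let go, and a spring (0.13 N m) and its weight drive it fully open, fast unless it leans on fingers that give way. Shutting: swing up (2 to 3 N at the edge), press in past -0.05, let go: it stays at 0.
- flap_hinge (a point): Middle of the flap's hinge line (store x = -70, z = 61 mm; along store y). The flap is 350 wide, 85 mm from hinge to free edge, 10 mm thick, 0.16 kg. Shut: outer face at store x = -80, top at z = 146 mm. Open: white inner face up at z = 61, free edge at store x = -155, 51 mm clear below. Pressed in too little on shutting it comes open again after the fingers.
- flap_edge (a point): Middle of the flap's free edge (its top edge when shut), mid-thickness; moves with the flap, 85 mm from the hinge line.
- flap_tab_left (a point): Grip point of the rubber tab at the flap's left end (store y = +165 mm): an upright plate on the inner face, 10 mm thick along the hinge line, 30 mm long up to the free edge, standing 36 mm off the inner face. On the open flap it can be pinched from above, pivots (and creeps a little) between the pads as the flap is swung up. This point: 24 mm off the face, 70 mm from the hinge line.
- flap_tab_right (a point): Grip point of the rubber tab at the flap's right end (store y = -165 mm): an upright plate on the inner face, 10 mm thick along the hinge line, 30 mm long up to the free edge, standing 36 mm off the inner face. On the open flap it can be pinched from above, pivots (and creeps a little) between the pads as the flap is swung up. This point: 24 mm off the face, 70 mm from the hinge line.
- tin_red: Flat rectangular metal tin with a red lid, 110 long (x) x 50 wide (y) x 22 mm thick (z), 0.1 to 0.2 kg, lying on its base, lid up. Origin: centre of its underside. May be absent.
- tin_yellow: Flat rectangular metal tin with a yellow lid, 110 long (x) x 50 wide (y) x 22 mm thick (z), 0.1 to 0.2 kg, lying on its base, lid up. Origin: centre of its underside. May be absent.
- tin_green: Flat rectangular metal tin with a green lid, 110 long (x) x 50 wide (y) x 22 mm thick (z), 0.1 to 0.2 kg, lying on its base, lid up. Origin: centre of its underside. May be absent.
- tin_blue: Flat rectangular metal tin with a blue lid, 110 long (x) x 50 wide (y) x 22 mm thick (z), 0.1 to 0.2 kg, lying on its base, lid up. Origin: centre of its underside. May be absent.
- bay_red (a point): Where the origin of the red-lidded tin lies when it is fully home in the bay with the red mark: on the bay floor, 60 mm above the bench; the tin's long side along the store's x (either way round).
- bay_yellow (a point): Where the origin of the yellow-lidded tin lies when it is fully home in the bay with the yellow mark: on the bay floor, 60 mm above the bench; the tin's long side along the store's x (either way round).
- bay_green (a point): Where the origin of the green-lidded tin lies when it is fully home in the bay with the green mark: on the bay floor, 60 mm above the bench; the tin's long side along the store's x (either way round).
- bay_blue (a point): Where the origin of the blue-lidded tin lies when it is fully home in the bay with the blue mark: on the bay floor, 60 mm above the bench; the tin's long side along the store's x (either way round).
- brush_pot: Bystander: white pot of brushes, 76 mm across, 100 mm high (brushes to 180 mm). Origin: centre of its underside.
- wax_jar: Bystander: small amber jar, 60 mm across, 75 mm high. Origin: centre of its underside.
Not all that is in view belongs to the job. Leave any purple look-alike of the tin_green alone. Leave any purple look-alike of the tin_yellow alone.

How it is judged:
On the way, in this order (a step that is already met when the one before it is completed fails the run):
1. the flap is pressed in until it clicks (value of joint flap_angle below -0.03 rad), for 0.02 s.
2. the flap is caught: it bears on the fingers, moving slowly, while it is part open (value of joint flap_angle between 0.35 and 1.15 rad and contact force between the fingers and flap above 0.1 N and velocity of joint flap_angle below 2.5 rad/s), for 0.1 s.
3. the flap lies open (value of joint flap_angle above 1.45 rad), for 0.2 s.
4. every tin is home in the bay of its colour (distance between tin_red and bay_red below 0.009 m and angle between each of tin_red, tin_yellow, tin_green, tin_blue's own z axis and vertical below 0.15 rad and angle between the x axis of each of tin_red, tin_yellow, tin_green, tin_blue and the x axis of store, either way round below 0.12 rad and distance between tin_yellow and bay_yellow below 0.009 m and distance between tin_green and bay_green below 0.009 m and distance between tin_blue and bay_blue below 0.009 m), for 0.2 s.
5. the flap is pressed in to its click (value of joint flap_angle below -0.03 rad), for 0.02 s.
At the end, for the whole second after the job is handed in: Every tin present lies lid up (within 0.15 rad) in the bay of its colour, its origin within 9 mm of the bay's home point and its length within 0.12 rad of the bay's, at rest, and the flap is latched shut (angle within 0.03 rad of 0) (all of step 4 and value of joint flap_angle between -0.03 and 0.03 rad and linear speed of each of tin_red, tin_yellow, tin_green, tin_blue below 0.02 m/s); the robot touches nothing.
It fails at once if the brush pot is moved more than 3 cm or knocked over (distance of brush_pot from where it was at the start of the episode above 0.03 m or angle between brush_pot's own z axis and vertical above 0.4 rad).
It fails at once if the jar is moved more than 3 cm or knocked over (distance of wax_jar from where it was at the start of the episode above 0.03 m or angle between wax_jar's own z axis and vertical above 0.4 rad).
Of tin_red, tin_yellow, tin_green, tin_blue only 2 to 4 are there at a start; the rules pass over those that are not, and their reading is None.
At some moment in a run one of tin_red, tin_yellow, tin_green, tin_blue may be knocked a few centimetres aside while the robot is not near it.
Once in a run the grip may slacken for a moment while it holds something.
It also fails if it takes over 210 s, if anything falls off the work surface, if the arm or the gripper's body presses on something with over 40 N, if the wrist force passes 120 N, or if a joint passes its speed limit or range.

## Robot

A 6-joint arm with a two-finger parallel gripper is mounted at the origin on the work surface. World frame = base frame: x ahead of the robot, y to its left, z up, the work surface at z = 0. Lengths are in m, angles in rad, forces in N, time in s.
With the tool pointing down it reaches from about 0.25 to 0.725 m from the base axis. Payload 4 kg.
Tool frame: the origin (TCP) lies midway between the tips of the shut fingers; the grasp point (between the pads) lies 19 mm behind it; z points along the fingers, x is the direction in which the jaws open and shut, and the axes are right-handed (so a half turn about z gives the same grasp; the last joint's range is limited). The gripper opens to 85 mm and grips with 20 to 120 N. Pads are 22 mm wide; open, the fingers measure 114 mm over their backs; the gripper's body (76 mm by 85 mm) begins 54 mm behind the grasp point. The pads swing forward as they close: fully open they stand 13 mm farther back than shut.
Start: joints at [-1.18, 0.241, 0.005, 1.335, 0, 1.571], TCP at [0.19, -0.462, 0.231] pointing down, gripper open.
Joint ranges: [-2.72, 2.72], [-1.05, 1.87], [-1.09, 1.28], [-1.99, 2.15], [-1.42, 1.44], [-3.14, 3.14]. Speed limits (rad/s): [2.79, 2.79, 3.14, 3.14, 3.14, 3.14].

## Interface

Orientations are given as a unit quaternion [x, y, z, w].
In Python, from rig import manip gives the robot as it stands.
- The arm moves only by the tool send_rows, never from a script. Its argument "commands" is a list of rows, each an object with "rot": the turn, a rotation vector about the tool's x, y, z in degrees, a list of three; "translation": the shift along the tool's x, y, z in cm, a list of three; "gripper": the opening, from 0 (shut) to 1 (fully open). In form: [{"rot": [ax, ay, az], "translation": [dx, dy, dz], "gripper": gripper}, ...]. A call has 1 to 12 rows; each row shifts and turns the commanded pose from where the row before left it, along the tool's axes as they then stand; what a row does not reach is not made up. A row lasts 1/12 s, in which the tool goes at most 41.7 mm and 7.16 degrees, less where a joint would pass 70% of its speed; a pose out of reach is approached as far as the arm can. A call with a gripper value outside its range is refused whole. The fingers move at their own pace and stop on an object; the grip force is fixed at half the most. Time passes only in rows, so rows that do not move let the fingers close. It gives the time, the measured TCP pose, the force and the opening at its end, in the units of the state.
- manip.sense(): the state, without advancing time (a new reading comes with each control period).
- manip.camera(name): name is "side" or "top"; returns the picture (480x640x3 uint8, blue, green, red); there is no depth.
- manip.camera_params(name): a dict with "fx", "fy", "cx", "cy" (pixels), "k1" (the pictures are not rectified: a ray, as slopes to the right and down, at radius r is drawn at 1 + k1 r^2 times it, then the intrinsics apply), "xyz" and "attitude" of the camera in the world. Camera axes: x right, y up, looking along -z (the intrinsics and any distortion apply to the point x, -y, -z); pixel columns grow to the right and rows downward; lengths in m; the calibration is good to about 2 mm. A picture is of the moment at which its call begins. camera_params takes no time and is no camera call.
- manip.finish_job(): hands the job in, once; it reports no verdict.
The state is a dict: "time": time; "qpos": joint angles; "qvel": joint speeds; "tau": joint torques, N m; "tool_pos": TCP position; "orientation": TCP orientation; "ft_force": force on the tool from outside, world axes, zero at the start; "ft_torque": the same for the moment, N m; "grip_width": finger opening in m.
Only numpy, scipy, OpenCV 4.12 (cv2) and the standard library are available. Lean on these libraries where they do the work, as an engineer would, in place of code of your own. Each camera call takes 0.05 s, during which the arm holds its last target.

## Working session

There is one attempt and no reset: what is moved stays moved. The work goes in short steps, Python scripts to look and compute and a tool call to move; the robot and the scene stay as the last step left them, time stands still between calls to the robot, and variables do not carry over. Pictures are saved under pics/ and viewed, and the job is handed in when it is done.

Besides the shell and the picture viewer there is one more tool, called after ">>>" as name([rows], argument=value, ...), one row to a line, values as JSON. send_rows: Moves the arm, as the interface text tells. Its arguments: {"type":"object","properties":{"commands":{"type":"array"}},"required":["commands"]}

```bash
mkdir -p pics; ls; python3 - <<'E'
from rig import manip
import cv2
print(manip.sense())
for n in("side","top"):
    print(n,manip.camera_params(n)); cv2.imwrite(f"pics/{n}0.png",manip.camera(n))
E
```

```text
pics
{'time': 0.0, 'qpos': array([-1.17999483e+00,  2.41419435e-01,  3.70126478e-03,  1.33520023e+00,
       -2.54943666e-07,  1.57083297e+00]), 'qvel': array([-0.00069839, -0.00096094,  0.00064112,  0.00078595,  0.00142417,
       -0.00121268]), 'tau': array([-8.48337222e-04, -3.72320294e+01,  2.52407026e+01,  1.71666738e-02,
       -1.63079435e-04,  7.45698223e-07]), 'tool_pos': array([ 0.19021947, -0.46170675,  0.23040098]), 'orientation': array([ 8.30931456e-01, -5.56373786e-01, -8.81740167e-04, -5.90194004e-04]), 'ft_force': array([-0.47380613, -0.21240677,  0.03444744]), 'ft_torque': array([-0.03986885,  0.00836745, -0.0466064 ]), 'grip_width': 0.08557309406698546}
side {'fx': 467.2917569922689, 'fy': 467.2917569922689, 'cx': 308.0718544995227, 'cy': 237.88768300911545, 'k1': -0.11158257192100766, 'xyz': array([0.20230308, 0.86287712, 0.73730577]), 'attitude': array([-0.07943456,  0.4665433 ,  0.87184069, -0.12617965])}
top {'fx': 482.80489977462287, 'fy': 482.80489977462287, 'cx': 319.48901749999567, 'cy': 233.06878603333774, 'k1': -0.13029758543427872, 'xyz': array([ 3.68759144e-01, -5.40695884e-05,  1.58245526e+00]), 'attitude': array([ 0.02514172, -0.02907662, -0.7011426 ,  0.7119842 ])}
```

View pics/side0.png

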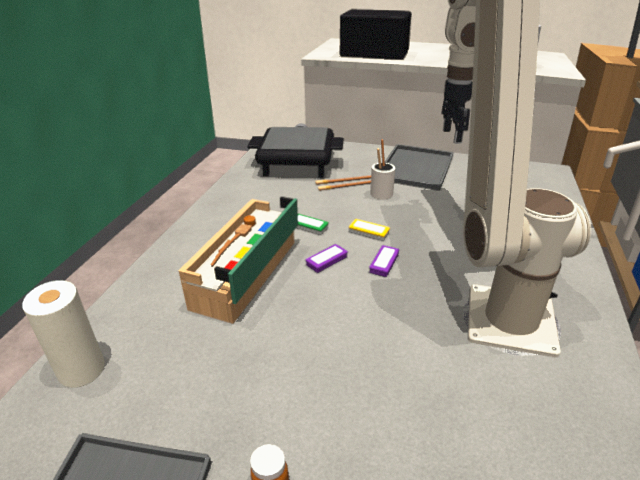

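View pics/top0.png

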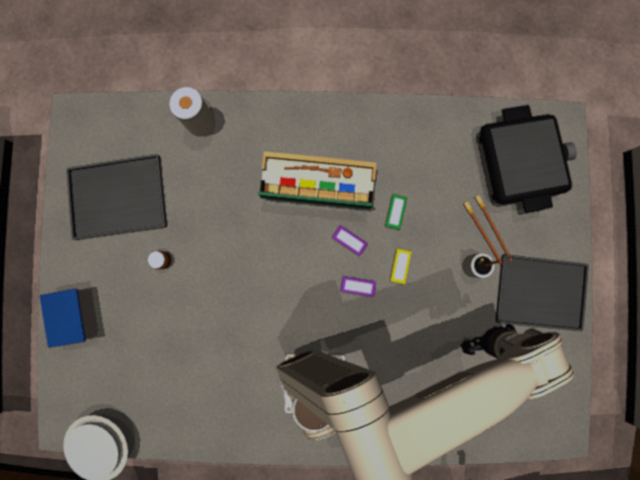

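The top view shows the store at about (318,180), a green tin at (397,212), a yellow tin at (401,266) and purple look-alikes at (350,240) and (358,287). The jar is at (158,260) and the pot at (482,264). Next I'll measure these from enlarged crops.

```bash
cat > h.py <<'E'
import numpy as np, cv2
from rig import manip
from scipy.spatial.transform import Rotation as R
def cam(n):
    p=manip.camera_params(n); K=np.array([[p['fx'],0,p['cx']],[0,p['fy'],p['cy']],[0,0,1]]); d=np.array([p['k1'],0,0,0.])
    return K,d,np.array(p['xyz']),R.from_quat(p['attitude']).as_matrix()@np.diag([1,-1,-1])
def px2w(n,uv,z):
    K,d,c,M=cam(n); u=cv2.undistortPoints(np.array(uv,float).reshape(-1,1,2),K,d).reshape(-1,2)
    r=np.c_[u,np.ones(len(u))]@M.T
    return c+r*((np.asarray(z)-c[2])/r[:,2])[:,None]
def w2px(n,P):
    K,d,c,M=cam(n); P=(np.array(P,float).reshape(-1,3)-c)@M
    return cv2.projectPoints(P.reshape(-1,1,3),np.zeros(3),np.zeros(3),K,d)[0].reshape(-1,2)
def crop(n,img,x,y,w,h,s,f):
    cv2.imwrite(f,cv2.resize(img[y:y+h,x:x+w],None,fx=s,fy=s,interpolation=cv2.INTER_CUBIC))
E
python3 - <<'E'
from h import *
t=cv2.imread('pics/top0.png'); s=cv2.imread('pics/side0.png')
crop('t',t,250,145,135,75,5.9,'pics/c1.png')
crop('t',t,320,185,100,120,5,'pics/c2.png')
crop('s',s,180,180,220,140,3.6,'pics/c3.png')
E
```

```text
(no output)
```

View pics/c1.png

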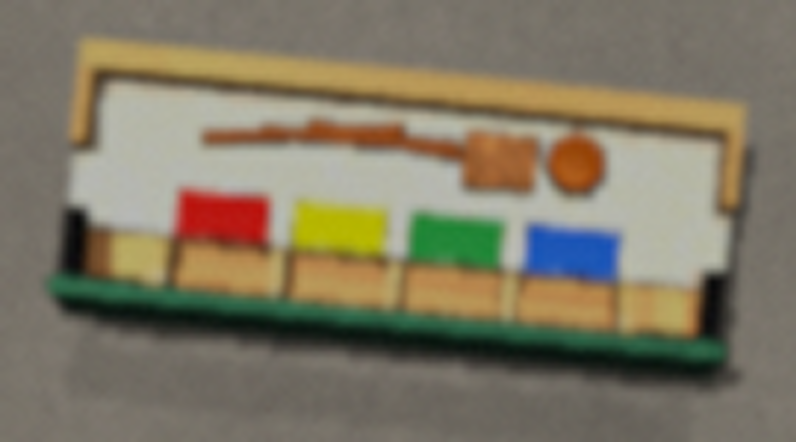

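View pics/c2.png

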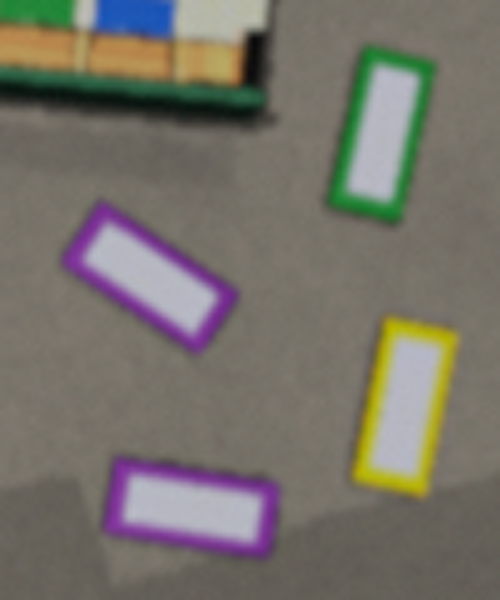

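View pics/c3.png

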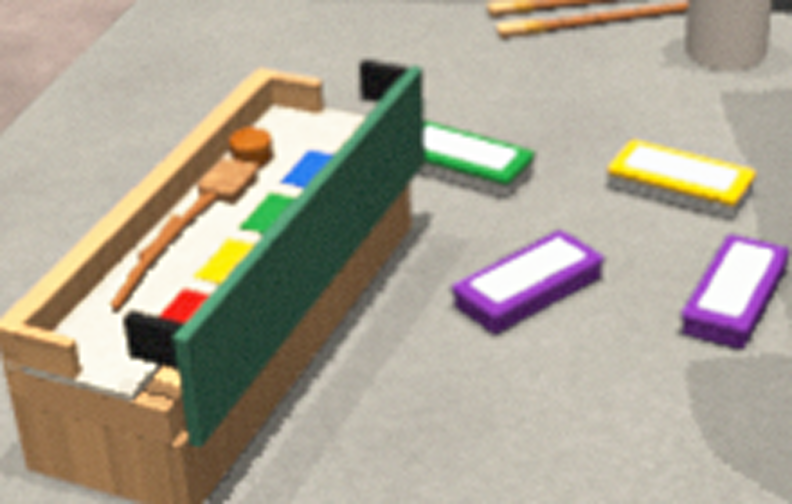

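```bash
cat >> h.py <<'E'
def cp(pts,x,y,s): return (np.array(pts,float)+.5)/s-.5+[x,y]
def store2w(st,P):
    c,s_=np.cos(st[2]),np.sin(st[2]); P=np.array(P,float).reshape(-1,3)
    return np.c_[st[0]+c*P[:,0]-s_*P[:,1], st[1]+s_*P[:,0]+c*P[:,1], P[:,2]]
def tinpose(c4,z=0.022,n='top'):
    W=px2w(n,c4,z)[:,:2]; ctr=W.mean(0); (_,(a,b),_)=cv2.minAreaRect(W.astype(np.float32)*1000)
    e=[W[1]-W[0],W[2]-W[1],W[3]-W[2],W[0]-W[3]]; L=[np.linalg.norm(v) for v in e]
    d=(e[0]-e[2]) if L[0]>L[1] else (e[1]-e[3]); yaw=np.arctan2(d[1],d[0])
    return ctr,np.degrees(yaw)%180,np.round(np.array(L)*1000)
E
python3 - <<'E'
from h import *
from scipy.optimize import least_squares
P=[(60,175,118),(60,-175,118),(-70,175,146),(-70,-175,146),(-35,175-0,92),(-35,-175,92)]
px=cp([(82,38),(745,103),(50,280),(728,342),(72,226),(726,288)],250,145,5.9)
P=np.array(P)/1000.
f=lambda s:(w2px('top',store2w(s,P))-px).ravel()
r=least_squares(f,[0.5,0,0],x_scale=.01); print(r.x,np.degrees(r.x[2])); print(r.fun.reshape(-1,2).round(2))
S=[(0,'g',[(365,45),(436,62),(402,223),(328,207)]),(0,'y',[(385,317),(458,330),(427,497),(353,482)]),(0,'p1',[(100,202),(238,294),(198,354),(62,262)]),(0,'p2',[(115,457),(280,482),(270,556),(104,533)])]
for _,n,c in S: print(n,tinpose(cp(c,320,185,5)))
print('jar',px2w('top',[(157,260)],0.075),'pot',px2w('top',[(482,265)],.1))
# check side
st=r.x
print(w2px('side',store2w(st,[(-.08,.175,.146),(-.08,-.175,.146),(-.08,.175,.061)])))
E
```

```text
[ 6.58286131e-01  1.98912986e-04 -7.94705185e-02] -4.553325305407236
[[ 0.01  0.48]
 [ 0.2   0.08]
 [-0.19 -0.73]
 [ 0.68 -0.28]
 [-0.64  0.22]
 [-0.08  0.25]]
g (array([ 0.56367654, -0.25734597]), np.float64(167.6996795517463), array([ 48., 109.,  50., 110.]))
y (array([ 0.38620316, -0.2729701 ]), np.float64(169.467265061057), array([ 49., 110.,  49., 109.]))
p1 (array([ 0.46711591, -0.10543811]), np.float64(56.895946539934215), array([108.,  47., 106.,  46.]))
p2 (array([ 0.31953191, -0.13478808]), np.float64(82.50565370751924), array([108.,  48., 108.,  49.]))
jar [[0.39129317 0.50469784 0.075     ]] pot [[ 0.39074451 -0.51587734  0.1       ]]
[[231.10517962 272.84310535]
 [296.46383297 196.67522536]
 [235.5683723  303.66165955]]
```

```bash
cat >> h.py <<'E'
ST=np.array([0.6583,0.0002,-0.0795])
def qdown(yaw): # tool x at world yaw (deg), z down
    a=np.radians(yaw); x=np.array([np.cos(a),np.sin(a),0]); z=np.array([0,0,-1.]); return R.from_matrix(np.c_[x,np.cross(z,x),z])
def plan(pos,rot,cur=None):
    """rot first, then translation in the new tool frame (cm)"""
    if cur is None:
        s=manip.sense(); cur=(np.array(s['tool_pos']),R.from_quat(s['orientation']))
    rv=np.degrees((cur[1].inv()*rot).as_rotvec()); t=rot.inv().apply(np.array(pos)-cur[0])*100
    print('rot',rv.round(2),'n>=%.1f'%(np.linalg.norm(rv)/7.16),' tr',t.round(2),'n>=%.1f'%(np.linalg.norm(t)/4.17)); return (np.array(pos),rot)
def st():
    s=manip.sense(); r=R.from_quat(s['orientation']); m=r.as_matrix()
    print('t%.2f'%s['time'],'pos',(s['tool_pos']*1000).round(1),'toolx yaw %.2f'%np.degrees(np.arctan2(m[1,0],m[0,0])),'z',m[:,2].round(3),'F',s['ft_force'].round(1),'w%.1f'%(s['grip_width']*1000),'q6 %.2f'%s['qpos'][5])
    d=s['tool_pos'][:2]-ST[:2]; c,q=np.cos(ST[2]),np.sin(ST[2]); print('store xy',(np.array([c*d[0]+q*d[1],-q*d[0]+c*d[1]])*1000).round(1))
E
python3 - <<'E'
from h import *
st()
for y in (85.45,-94.55):
    plan(store2w(ST,[(-.115,0,.22)])[0],qdown(y))
E
```

```text
t0.10 pos [ 190.3 -461.8  230.5] toolx yaw -67.61 z [-0.001  0.002 -1.   ] F [0.5 0.7 0.3] w85.6 q6 1.57
store xy [-429.9 -497.7]
rot [-1.4000e-01  3.0000e-02 -1.5306e+02] n>=21.4  tr [49.77 31.49  1.05] n>=14.1
rot [2.000e-02 1.000e-01 2.694e+01] n>=3.8  tr [-49.77 -31.49   1.05] n>=14.1
```

>>> send_rows([
  {"rot":[0,0,6],"translation":[-3,-2,0],"gripper":0},
])

```text
time: 0.18
tool_pos: [0.1973, -0.4307, 0.2299]
orientation: [0.799, -0.601, 0.0, 0.001]
ft_force: [0.9, -0.6, -1.0]
grip_width: 0.0757
```

```bash
python3 - <<'E'
from h import *
st(); print(manip.sense()['qpos'])
E
```

```text
t0.18 pos [ 197.3 -430.7  229.9] toolx yaw -73.90 z [-0.001 -0.002 -1.   ] F [ 0.9 -0.6 -1. ] w75.7 q6 1.72
store xy [-425.3 -466.2]
[-1.14048229e+00  1.88256272e-01 -6.54434643e-02  1.31574236e+00
 -1.25752265e-03  1.72019208e+00]
```

>>> send_rows([
  {"rot":[0,0,-7],"translation":[0,0,0],"gripper":0},
  {"rot":[0,0,-7],"translation":[0,0,0],"gripper":0},
  {"rot":[0,0,-7],"translation":[0,0,0],"gripper":0},
  {"rot":[0,0,-7],"translation":[0,0,0],"gripper":0},
  {"rot":[0,0,-7],"translation":[0,0,0],"gripper":0},
  {"rot":[0,0,-7],"translation":[0,0,0],"gripper":0},
  {"rot":[0,0,-7],"translation":[0,0,0],"gripper":0},
  {"rot":[0,0,-7],"translation":[0,0,0],"gripper":0},
  {"rot":[0,0,-7],"translation":[0,0,0],"gripper":0},
  {"rot":[0,0,-7],"translation":[0,0,0],"gripper":0},
  {"rot":[0,0,-7],"translation":[0,0,0],"gripper":0},
  {"rot":[0,0,-7],"translation":[0,0,0],"gripper":0},
])

```text
time: 1.18
tool_pos: [0.1974, -0.4266, 0.2308]
orientation: [0.996, 0.094, -0.0, -0.001]
ft_force: [0.5, -0.2, -0.8]
grip_width: 0.0002
```

>>> send_rows([
  {"rot":[0,0,-7],"translation":[0,0,0],"gripper":0},
  {"rot":[0,0,-7],"translation":[0,0,0],"gripper":0},
  {"rot":[0,0,-7],"translation":[0,0,0],"gripper":0},
  {"rot":[0,0,-7],"translation":[0,0,0],"gripper":0},
  {"rot":[0,0,-7],"translation":[0,0,0],"gripper":0},
  {"rot":[0,0,-7],"translation":[0,0,0],"gripper":0},
  {"rot":[0,0,-7],"translation":[0,0,0],"gripper":0},
  {"rot":[0,0,-7],"translation":[0,0,0],"gripper":0},
  {"rot":[0,0,-7],"translation":[0,0,0],"gripper":0},
  {"rot":[0,0,-7],"translation":[0,0,0],"gripper":0},
  {"rot":[0,0,-5.5],"translation":[0,0,0],"gripper":0},
])

```text
time: 2.1
tool_pos: [0.1974, -0.4266, 0.2308]
orientation: [0.73, 0.683, 0.0, -0.001]
ft_force: [0.4, -0.3, 0.1]
grip_width: 0.0001
```

```bash
python3 - <<'E'
from h import *
st()
plan(store2w(ST,[(-.115,0,.22)])[0],qdown(85.45))
E
```

```text
t2.10 pos [ 197.4 -426.6  230.8] toolx yaw 86.21 z [-0.     0.001 -1.   ] F [ 0.4 -0.3  0.1] w0.1 q6 -1.07
store xy [-425.6 -462.1]
rot [-0.03 -0.06  0.76] n>=0.1  tr [46.2  31.06  1.08] n>=13.4
```

>>> send_rows([
  {"rot":[0,0,0.76],"translation":[3.3,2.2,0.0],"gripper":0},
  {"rot":[0,0,0],"translation":[3.3,2.2,0.0],"gripper":0},
  {"rot":[0,0,0],"translation":[3.3,2.2,0.0],"gripper":0},
  {"rot":[0,0,0],"translation":[3.3,2.2,0.0],"gripper":0},
  {"rot":[0,0,0],"translation":[3.3,2.2,0.0],"gripper":0},
  {"rot":[0,0,0],"translation":[3.3,2.2,0.0],"gripper":0},
  {"rot":[0,0,0],"translation":[3.3,2.2,0.0],"gripper":0},
  {"rot":[0,0,0],"translation":[3.3,2.2,0.0],"gripper":0},
  {"rot":[0,0,0],"translation":[3.3,2.2,0.0],"gripper":0},
  {"rot":[0,0,0],"translation":[3.3,2.2,0.0],"gripper":0},
  {"rot":[0,0,0],"translation":[3.3,2.2,0.0],"gripper":0},
  {"rot":[0,0,0],"translation":[3.3,2.2,0.0],"gripper":0},
])

```text
time: 3.1
tool_pos: [0.4943, -0.0525, 0.2309]
orientation: [0.736, 0.677, -0.0, -0.0]
ft_force: [0.2, -1.0, -0.4]
grip_width: 0.0003
```

```bash
python3 - <<'E'
from h import *
st()
plan(store2w(ST,[(-.105,0,.125)])[0],qdown(85.45))
cv2.imwrite('pics/top1.png',manip.camera('top'))
cv2.imwrite('pics/side1.png',manip.camera('side'))
E
```

```text
t3.10 pos [494.3 -52.5 230.9] toolx yaw 85.15 z [-0.001 -0.    -1.   ] F [ 0.2 -1.  -0.4] w0.3 q6 -0.02
store xy [-159.3  -65.6]
rot [-0.04  0.01 -0.3 ] n>=0.0  tr [ 6.56  5.43 10.59] n>=3.3
```

View pics/top1.png

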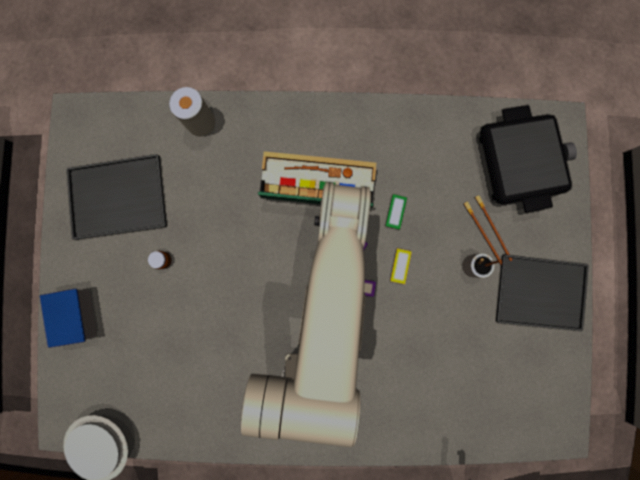

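View pics/side1.png

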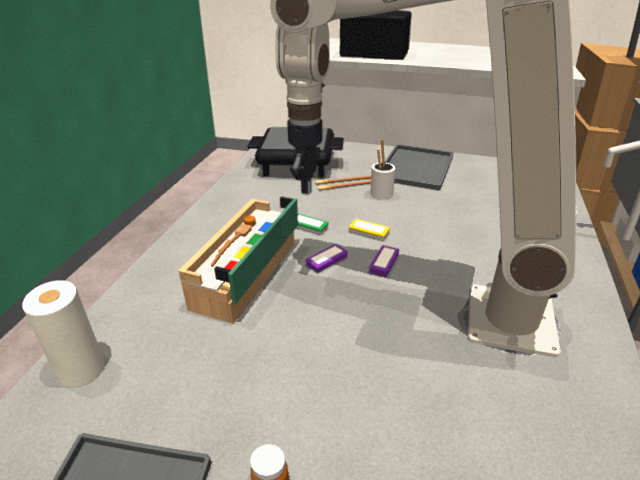

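The area the arm used to hide is empty, so only the green tin (397,212) and yellow tin (401,266) are present. I'll approach the flap.

>>> send_rows([
  {"rot":[0,0,-0.3],"translation":[3.3,2.2,0.0],"gripper":0},
  {"rot":[0,0,0],"translation":[3.3,2.2,0.5],"gripper":0},
  {"rot":[0,0,0],"translation":[0,0.5,3.5],"gripper":0},
  {"rot":[0,0,0],"translation":[0,0.5,3.5],"gripper":0},
  {"rot":[0,0,0],"translation":[0,0,3.0],"gripper":0},
  {"rot":[0,0,0],"translation":[0,0,0],"gripper":0},
  {"rot":[0,0,0],"translation":[0,0,0],"gripper":0},
])

```text
time: 3.78
tool_pos: [0.5508, 0.0063, 0.1246]
orientation: [0.735, 0.678, -0.002, -0.002]
ft_force: [0.5, 0.8, 1.4]
grip_width: -0.0001
```

```bash
python3 - <<'E'
from h import *
st()
E
```

```text
t3.78 pos [550.8   6.3 124.6] toolx yaw 85.40 z [-0.006 -0.    -1.   ] F [0.5 0.8 1.4] w-0.1 q6 0.09
store xy [-107.6   -2.4]
```

>>> send_rows([
  {"rot":[0,0,0],"translation":[0,0.7,0],"gripper":0},
  {"rot":[0,0,0],"translation":[0,0.5,0],"gripper":0},
  {"rot":[0,0,0],"translation":[0,0.1,0],"gripper":0},
  {"rot":[0,0,0],"translation":[0,0.1,0],"gripper":0},
])

```text
time: 4.12
tool_pos: [0.5681, 0.0055, 0.1283]
orientation: [0.735, 0.678, 0.001, 0.001]
ft_force: [-1.7, -0.1, 1.8]
grip_width: 0.0002
```

>>> send_rows([
  {"rot":[0,0,0],"translation":[0,0.1,0],"gripper":0},
  {"rot":[0,0,0],"translation":[0,0.1,0],"gripper":0},
])

```text
time: 4.28
tool_pos: [0.5689, 0.0055, 0.127]
orientation: [0.735, 0.678, 0.0, 0.0]
ft_force: [-3.3, -0.1, 2.5]
grip_width: -0.0001
```

```bash
python3 - <<'E'
from h import *
st()
E
```

```text
t4.28 pos [568.9   5.5 127. ] toolx yaw 85.42 z [ 0. -0. -1.] F [-3.3 -0.1  2.5] w-0.1 q6 0.09
store xy [-89.5  -1.8]
```

>>> send_rows([
  {"rot":[0,0,0],"translation":[0,0.1,0],"gripper":0},
  {"rot":[0,0,0],"translation":[0,0.1,0],"gripper":0},
  {"rot":[0,0,0],"translation":[0,0.05,0],"gripper":0},
])

```text
time: 4.53
tool_pos: [0.5711, 0.0054, 0.1264]
orientation: [0.735, 0.678, -0.0, -0.0]
ft_force: [-3.2, 0.8, 3.9]
grip_width: -0.0001
```

>>> send_rows([
  {"rot":[0,0,0],"translation":[0,0.1,0],"gripper":0},
])

```text
time: 4.62
tool_pos: [0.5719, 0.0054, 0.1264]
orientation: [0.735, 0.678, -0.0, -0.0]
ft_force: [-7.2, 0.1, 5.2]
grip_width: -0.0002
```

```bash
python3 - <<'E'
from h import *
st()
E
```

```text
t4.62 pos [571.9   5.4 126.4] toolx yaw 85.43 z [-0.001  0.    -1.   ] F [-7.2  0.1  5.2] w-0.2 q6 0.09
store xy [-86.5  -1.7]
```

Force is climbing near the stop, so I'll press a little more and then check.

>>> send_rows([
  {"rot":[0,0,0],"translation":[0,0.1,0],"gripper":0},
])

```text
time: 4.7
tool_pos: [0.5721, 0.0054, 0.1264]
orientation: [0.735, 0.678, -0.001, -0.001]
ft_force: [-8.7, 1.1, 7.7]
grip_width: 0.0
```

>>> send_rows([
  {"rot":[0,0,0],"translation":[0,0.1,0],"gripper":0},
  {"rot":[0,0,0],"translation":[0,0,0],"gripper":0},
])

```text
time: 4.87
tool_pos: [0.5723, 0.0054, 0.1264]
orientation: [0.735, 0.678, -0.002, -0.002]
ft_force: [-9.0, 1.1, 8.5]
grip_width: -0.0
```

```bash
python3 - <<'E'
from h import *
st()
E
```

```text
t4.87 pos [572.3   5.4 126.4] toolx yaw 85.44 z [-0.004  0.    -1.   ] F [-9.   1.1  8.5] w-0.0 q6 0.09
store xy [-86.2  -1.7]
```

>>> send_rows([
  {"rot":[0,0,0],"translation":[0,-0.6,0],"gripper":0},
  {"rot":[0,0,0],"translation":[0,-0.6,0],"gripper":0},
  {"rot":[0,0,0],"translation":[0,-0.6,0],"gripper":0},
  {"rot":[0,0,0],"translation":[0,-0.6,0],"gripper":0},
  {"rot":[0,0,0],"translation":[0,-0.6,0.3],"gripper":0},
  {"rot":[0,0,0],"translation":[0,-0.6,0.6],"gripper":0},
  {"rot":[0,0,0],"translation":[0,-0.6,0.6],"gripper":0},
])

```text
time: 5.45
tool_pos: [0.5327, 0.0086, 0.1114]
orientation: [0.735, 0.678, 0.001, 0.001]
ft_force: [-1.6, -0.2, -2.4]
grip_width: 0.0002
```

```bash
python3 - <<'E'
from h import *
st()
cv2.imwrite('pics/side2.png',manip.camera('side')[150:350,150:450].repeat(2,0).repeat(2,1))
E
```

```text
t5.45 pos [532.7   8.6 111.4] toolx yaw 85.43 z [ 0.002  0.    -1.   ] F [-1.6 -0.2 -2.4] w0.2 q6 0.10
store xy [-125.9   -1.6]
```

View pics/side2.png

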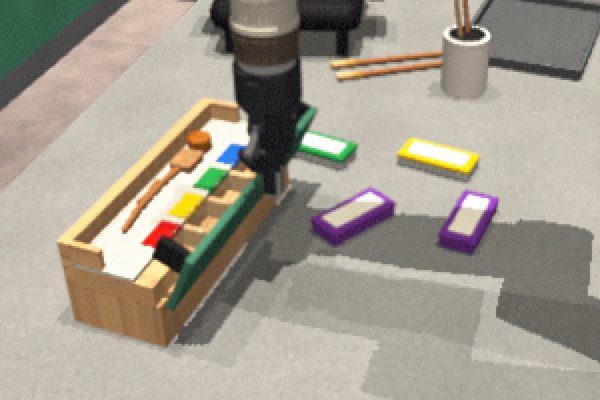

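The flap leans on the fingers at about 0.45 rad. I'll keep easing it down.

>>> send_rows([
  {"rot":[0,0,0],"translation":[0,-0.4,0.4],"gripper":0},
  {"rot":[0,0,0],"translation":[0,-0.4,0.4],"gripper":0},
  {"rot":[0,0,0],"translation":[0,-0.4,0.4],"gripper":0},
  {"rot":[0,0,0],"translation":[0,-0.4,0.4],"gripper":0},
  {"rot":[0,0,0],"translation":[0,-0.4,0.4],"gripper":0},
  {"rot":[0,0,0],"translation":[0,-0.4,0.4],"gripper":0},
  {"rot":[0,0,0],"translation":[0,-0.4,0.4],"gripper":0},
  {"rot":[0,0,0],"translation":[0,-0.3,0.4],"gripper":0},
  {"rot":[0,0,0],"translation":[0,-0.3,0.4],"gripper":0},
])

```text
time: 6.25
tool_pos: [0.4988, 0.0112, 0.0749]
orientation: [0.735, 0.678, 0.0, 0.0]
ft_force: [-1.5, 0.1, -0.9]
grip_width: -0.0
```

```bash
python3 - <<'E'
from h import *
st()
cv2.imwrite('pics/side3.png',manip.camera('side')[150:350,150:450].repeat(2,0).repeat(2,1))
E
```

```text
t6.25 pos [498.8  11.2  74.9] toolx yaw 85.42 z [ 0.001 -0.    -1.   ] F [-1.5  0.1 -0.9] w-0.0 q6 0.10
store xy [-159.9   -1.7]
```

View pics/side3.png

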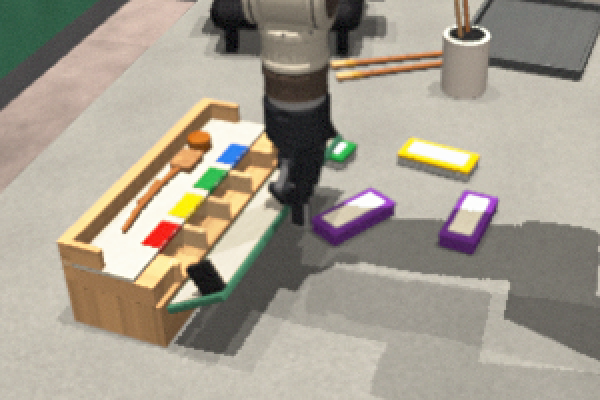

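>>> send_rows([
  {"rot":[0,0,0],"translation":[0,-0.2,0.3],"gripper":0},
  {"rot":[0,0,0],"translation":[0,-0.2,0.3],"gripper":0},
  {"rot":[0,0,0],"translation":[0,-0.15,0.3],"gripper":0},
  {"rot":[0,0,0],"translation":[0,-0.15,0.2],"gripper":0},
  {"rot":[0,0,0],"translation":[0,-0.2,0],"gripper":0},
  {"rot":[0,0,0],"translation":[0,-0.2,0],"gripper":0},
  {"rot":[0,0,0],"translation":[0,-1,0],"gripper":0},
  {"rot":[0,0,0],"translation":[0,-2,-1],"gripper":0},
  {"rot":[0,0,0],"translation":[0,-1,-3],"gripper":0},
  {"rot":[0,0,0],"translation":[0,0,-3],"gripper":0},
])

```text
time: 7.13
tool_pos: [0.4442, 0.0153, 0.1339]
orientation: [0.735, 0.678, -0.002, -0.002]
ft_force: [1.1, 0.1, -0.7]
grip_width: 0.0002
```

```bash
python3 - <<'E'
from h import *
st()
i=manip.camera('side');cv2.imwrite('pics/side4.png',i);cv2.imwrite('pics/top4.png',manip.camera('top'))
crop('',i,150,150,300,200,2.6,'pics/side4c.png')
E
```

```text
t7.13 pos [444.2  15.3 133.9] toolx yaw 85.44 z [-0.006 -0.    -1.   ] F [ 1.1  0.1 -0.7] w0.2 q6 0.11
store xy [-214.7   -1.9]
```

View pics/side4c.png

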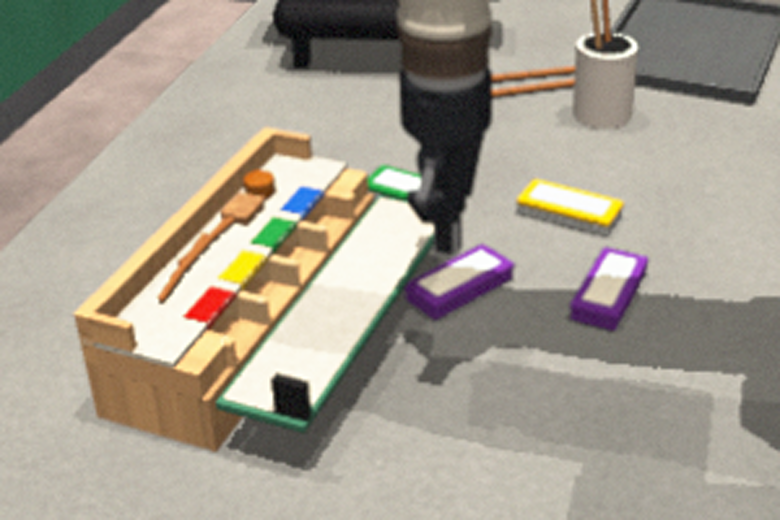

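View pics/top4.png

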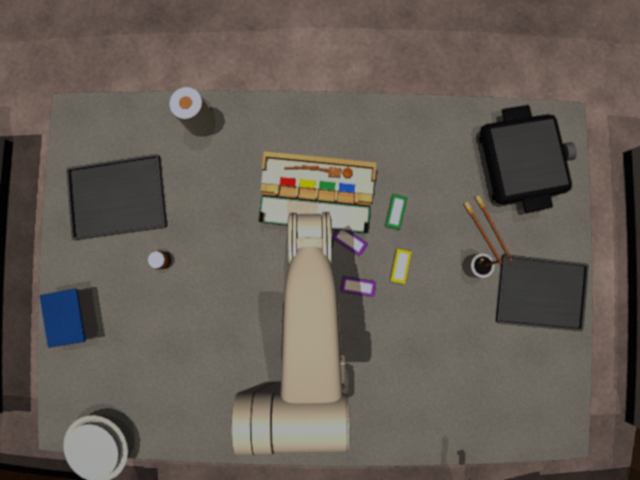

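```bash
python3 - <<'E'
from h import *
a=plan([.5295,-.2498,.10],qdown(77.7)); plan([.5295,-.2498,.004],qdown(77.7),a)
E
```

```text
rot [ 0.63 -0.11  7.74] n>=1.1  tr [-24.26  13.25   3.94] n>=6.7
rot [0. 0. 0.] n>=0.0  tr [0.  0.  9.6] n>=2.3
```

>>> send_rows([
  {"rot":[0,0,4],"translation":[0,0,0],"gripper":0},
  {"rot":[0,0,3.74],"translation":[0,0,0],"gripper":1},
  {"rot":[0,0,0],"translation":[-3,1.65,0],"gripper":1},
  {"rot":[0,0,0],"translation":[-3,1.65,0],"gripper":1},
  {"rot":[0,0,0],"translation":[-3,1.65,0],"gripper":1},
  {"rot":[0,0,0],"translation":[-3,1.65,0],"gripper":1},
  {"rot":[0,0,0],"translation":[-3,1.65,0],"gripper":1},
  {"rot":[0,0,0],"translation":[-3,1.65,0],"gripper":1},
  {"rot":[0,0,0],"translation":[-3,1.65,1],"gripper":1},
  {"rot":[0,0,0],"translation":[-3,1.65,1],"gripper":1},
  {"rot":[0,0,0],"translation":[0,0,0],"gripper":1},
  {"rot":[0,0,0],"translation":[0,0,0],"gripper":1},
])

```text
time: 8.23
tool_pos: [0.5254, -0.249, 0.1128]
orientation: [0.78, 0.626, -0.0, -0.001]
ft_force: [-0.1, 0.6, -0.9]
grip_width: 0.0854
```

```bash
python3 - <<'E'
from h import *
st()
plan([.5295,-.2498,.005],qdown(77.7))
i=manip.camera('side');crop('',i,200,100,250,180,3,'pics/s5.png')
E
```

```text
t8.23 pos [ 525.4 -249.   112.8] toolx yaw 77.51 z [-0.001  0.001 -1.   ] F [-0.1  0.6 -0.9] w85.4 q6 -0.22
store xy [-112.7 -258.9]
rot [-0.07 -0.02 -0.19] n>=0.0  tr [1.000e-02 4.100e-01 1.078e+01] n>=2.6
```

View pics/s5.png

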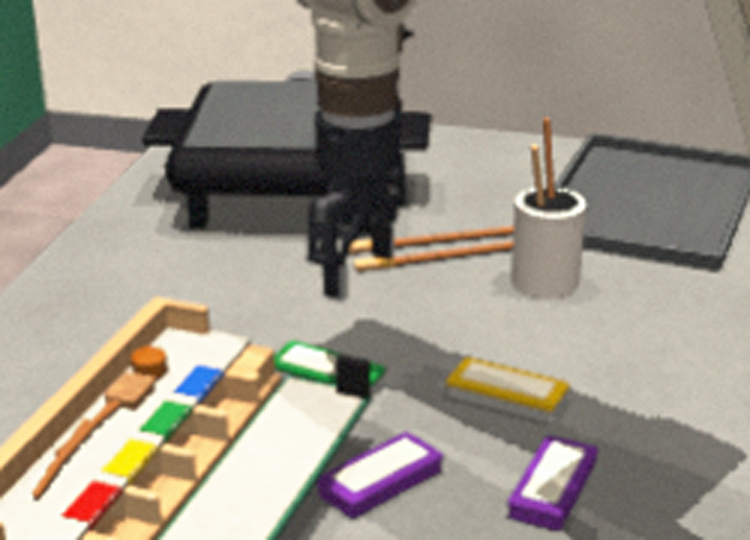

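>>> send_rows([
  {"rot":[0,0,0],"translation":[0,0.4,3.5],"gripper":1},
  {"rot":[0,0,0],"translation":[0,0,3.5],"gripper":1},
  {"rot":[0,0,0],"translation":[0,0,2.2],"gripper":1},
  {"rot":[0,0,0],"translation":[0,0,1.5],"gripper":1},
  {"rot":[0,0,0],"translation":[0,0,0],"gripper":1},
  {"rot":[0,0,0],"translation":[0,0,0],"gripper":0},
  {"rot":[0,0,0],"translation":[0,0,0],"gripper":0},
  {"rot":[0,0,0],"translation":[0,0,0],"gripper":0},
  {"rot":[0,0,0],"translation":[0,0,0],"gripper":0},
  {"rot":[0,0,0],"translation":[0,0,0],"gripper":0},
])

```text
time: 9.12
tool_pos: [0.5315, -0.2488, 0.0101]
orientation: [0.779, 0.627, 0.001, 0.002]
ft_force: [-0.4, 0.7, 5.9]
grip_width: 0.0481
```

```bash
python3 - <<'E'
from h import *
st()
E
```

```text
t9.12 pos [ 531.5 -248.8   10.1] toolx yaw 77.70 z [ 0.005 -0.002 -1.   ] F [-0.4  0.7  5.9] w48.1 q6 -0.22
store xy [-106.6 -258.3]
```

>>> send_rows([
  {"rot":[0,0,0],"translation":[0,0,-1],"gripper":0},
  {"rot":[0,0,0],"translation":[0,0,-3],"gripper":0},
  {"rot":[0,0,0],"translation":[0,0,-4],"gripper":0},
  {"rot":[0,0,0],"translation":[0,0,-4],"gripper":0},
  {"rot":[0,0,0],"translation":[0,0,-1],"gripper":0},
  {"rot":[0,0,0],"translation":[0,0,0],"gripper":0},
])

```text
time: 9.62
tool_pos: [0.5326, -0.2496, 0.1431]
orientation: [0.779, 0.627, 0.002, 0.005]
ft_force: [0.5, -0.5, -1.5]
grip_width: 0.0478
```

```bash
python3 - <<'E'
from h import *
st()
a=plan(store2w(ST,[(-.175,-.031,.14)])[0],qdown(85.45))
i=manip.camera('side');crop('',i,200,100,250,180,3,'pics/s6.png')
E
```

```text
t9.62 pos [ 532.6 -249.6  143.1] toolx yaw 77.69 z [ 0.01  -0.005 -1.   ] F [ 0.5 -0.5 -1.5] w47.8 q6 -0.22
store xy [-105.5 -259. ]
rot [ 0.59  0.17 -7.76] n>=1.1  tr [22.8  -6.95  0.31] n>=5.7
```

View pics/s6.png

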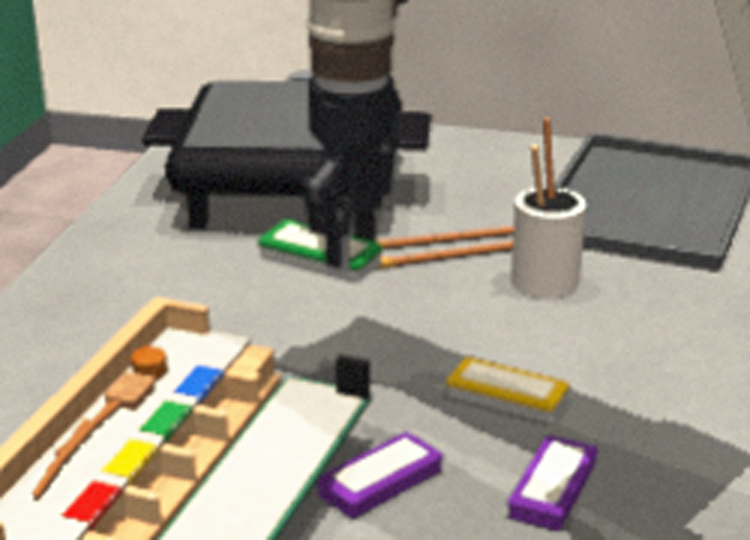

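>>> send_rows([
  {"rot":[0,0,-3.9],"translation":[0,-1,0],"gripper":0},
  {"rot":[0,0,-3.85],"translation":[0,-1,0],"gripper":0},
  {"rot":[0,0,0],"translation":[2.8,-1,0],"gripper":0},
  {"rot":[0,0,0],"translation":[3.3,-1,0],"gripper":0},
  {"rot":[0,0,0],"translation":[3.3,-1,0],"gripper":0},
  {"rot":[0,0,0],"translation":[3.3,-1,0],"gripper":0},
  {"rot":[0,0,0],"translation":[3.3,-1,0],"gripper":0},
  {"rot":[0,0,0],"translation":[3.3,0,0],"gripper":0},
  {"rot":[0,0,0],"translation":[3.3,0,0],"gripper":0},
  {"rot":[0,0,0],"translation":[0,0,0],"gripper":0},
  {"rot":[0,0,0],"translation":[0,0,0],"gripper":0},
])

```text
time: 10.58
tool_pos: [0.4763, -0.0137, 0.1353]
orientation: [0.733, 0.68, -0.002, -0.001]
ft_force: [0.0, -1.0, -1.2]
grip_width: 0.0485
```

```bash
python3 - <<'E'
from h import *
st()
a=plan(store2w(ST,[(-.175,-.031,.075)])[0],qdown(85.45))
i=manip.camera('side');crop('',i,200,130,250,180,3,'pics/s7.png')
i=manip.camera('top');crop('',i,240,140,160,120,5,'pics/t7.png')
E
```

```text
t10.58 pos [476.3 -13.7 135.3] toolx yaw 85.66 z [-0.004 -0.    -1.   ] F [ 0.  -1.  -1.2] w48.5 q6 0.05
store xy [-180.3  -28.3]
rot [-0.25  0.03  0.21] n>=0.0  tr [-0.27  0.53  6.03] n>=1.5
```

View pics/s7.png

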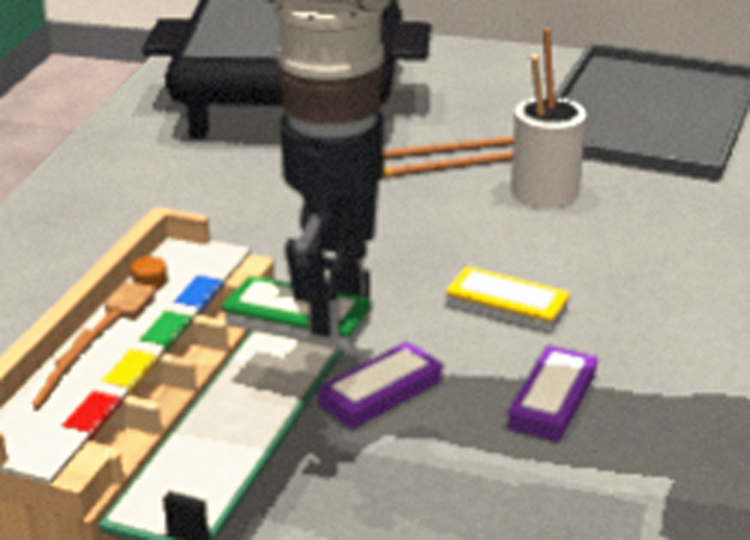

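View pics/t7.png

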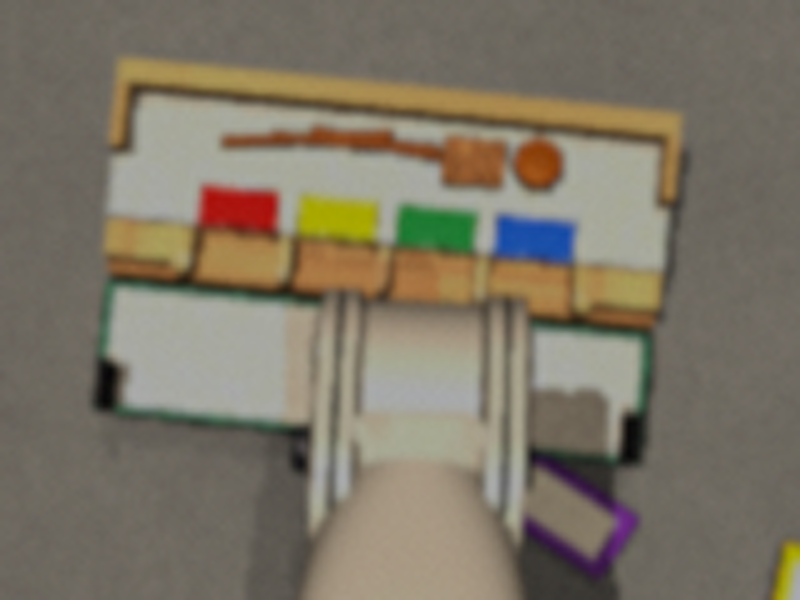

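```bash
python3 - <<'E'
from h import *
for P in [(-.035,y,.092) for y in (.093,.031,-.031,-.093)]+[(-.05,y,.086) for y in (.062,0,-.062)]+[(-.155,.175,.061),(-.155,-.175,.061),(.06,.175,.118),(.06,-.175,.118)]:
    p=w2px('top',store2w(ST,[P]))[0]; print(P,((p-[240,140]+.5)*5-.5).round(1))
E
```

```text
(-0.035, 0.093, 0.092) [237.9 229.5]
(-0.035, 0.031, 0.092) [336.7 238.8]
(-0.035, -0.031, 0.092) [435.5 248.1]
(-0.035, -0.093, 0.092) [534.3 257.6]
(-0.05, 0.062, 0.086) [285.3 259.3]
(-0.05, 0, 0.086) [383.8 268.6]
(-0.05, -0.062, 0.086) [482.3 278. ]
(-0.155, 0.175, 0.061) [ 93.4 412.3]
(-0.155, -0.175, 0.061) [643.1 464.6]
(0.06, 0.175, 0.118) [119.5  59.5]
(0.06, -0.175, 0.118) [682.3 112.6]
```

>>> send_rows([
  {"rot":[0,0,0.2],"translation":[-0.28,0,0],"gripper":0},
  {"rot":[0,0,0],"translation":[0,0,2],"gripper":0},
  {"rot":[0,0,0],"translation":[0,0,2],"gripper":0},
  {"rot":[0,0,0],"translation":[0,0,1.5],"gripper":0},
  {"rot":[0,0,0],"translation":[0,0,0.5],"gripper":0},
  {"rot":[0,0,0],"translation":[0,0,0],"gripper":0},
  {"rot":[0,0,0],"translation":[0,0,0],"gripper":0},
])

```text
time: 11.27
tool_pos: [0.4779, -0.019, 0.0774]
orientation: [0.736, 0.677, -0.0, -0.0]
ft_force: [0.4, 0.0, -0.6]
grip_width: 0.0484
```

```bash
python3 - <<'E'
from h import *
st()
i=manip.camera('side');crop('',i,220,180,160,100,5,'pics/s8.png')
i=manip.camera('top');crop('',i,240,140,160,120,5,'pics/t8.png')
E
```

```text
t11.27 pos [477.9 -19.   77.4] toolx yaw 85.14 z [-0. -0. -1.] F [ 0.4  0.  -0.6] w48.4 q6 0.05
store xy [-178.4  -33.5]
```

View pics/s8.png

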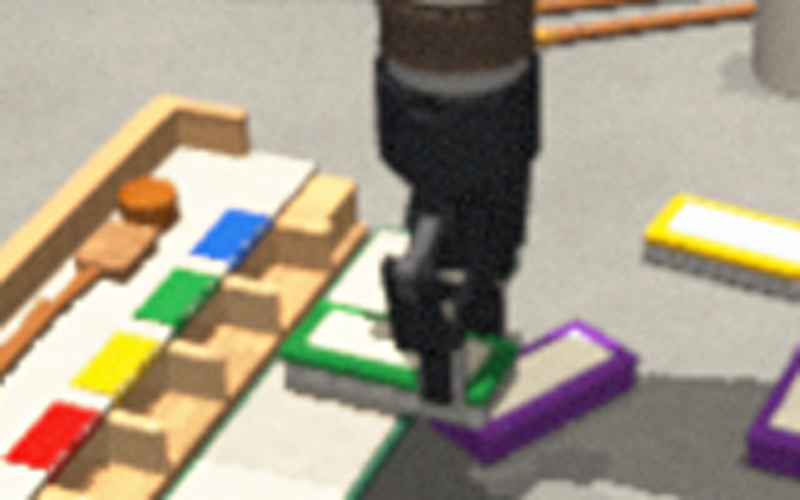

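>>> send_rows([
  {"rot":[0,0,-0.3],"translation":[0.22,0,0.4],"gripper":0},
  {"rot":[0,0,0],"translation":[0,1,0],"gripper":0},
  {"rot":[0,0,0],"translation":[0,1,0],"gripper":0},
  {"rot":[0,0,0],"translation":[0,0,0],"gripper":0},
  {"rot":[0,0,0],"translation":[0,0,0],"gripper":0},
])

```text
time: 11.78
tool_pos: [0.4984, -0.0173, 0.0737]
orientation: [0.734, 0.679, 0.0, 0.0]
ft_force: [-0.2, -0.8, -1.3]
grip_width: 0.048
```

```bash
python3 - <<'E'
from h import *
st()
i=manip.camera('side');crop('',i,220,180,160,100,5,'pics/s9.png')
E
```

```text
t11.78 pos [498.4 -17.3  73.7] toolx yaw 85.56 z [ 0.001  0.    -1.   ] F [-0.2 -0.8 -1.3] w48.0 q6 0.04
store xy [-158.   -30.2]
```

View pics/s9.png

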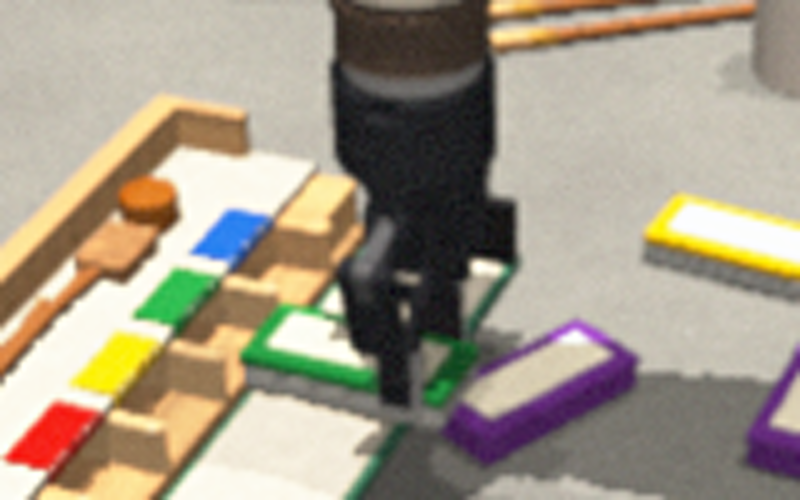

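>>> send_rows([
  {"rot":[0,0,0],"translation":[-0.05,0.8,0.05],"gripper":0},
  {"rot":[0,0,0],"translation":[0,0.8,0],"gripper":0},
  {"rot":[0,0,0],"translation":[0,0.8,0],"gripper":0},
  {"rot":[0,0,0],"translation":[0,0,0],"gripper":0},
])

```text
time: 12.17
tool_pos: [0.5243, -0.02, 0.0731]
orientation: [0.734, 0.679, 0.001, 0.001]
ft_force: [0.8, -0.3, -1.8]
grip_width: 0.0483
```

>>> send_rows([
  {"rot":[0,0,0],"translation":[0,0.6,0],"gripper":0},
  {"rot":[0,0,0],"translation":[0,0.6,0],"gripper":0},
  {"rot":[0,0,0],"translation":[0,0.6,0],"gripper":0},
])

```text
time: 12.42
tool_pos: [0.5402, -0.0213, 0.0727]
orientation: [0.734, 0.679, -0.0, -0.0]
ft_force: [0.0, 0.2, -0.0]
grip_width: 0.0479
```

```bash
python3 - <<'E'
from h import *
st()
i=manip.camera('side');crop('',i,220,180,160,100,5,'pics/s10.png')
E
```

```text
t12.42 pos [540.2 -21.3  72.7] toolx yaw 85.54 z [-0.  0. -1.] F [ 0.   0.2 -0. ] w47.9 q6 0.04
store xy [-116.   -30.8]
```

View pics/s10.png

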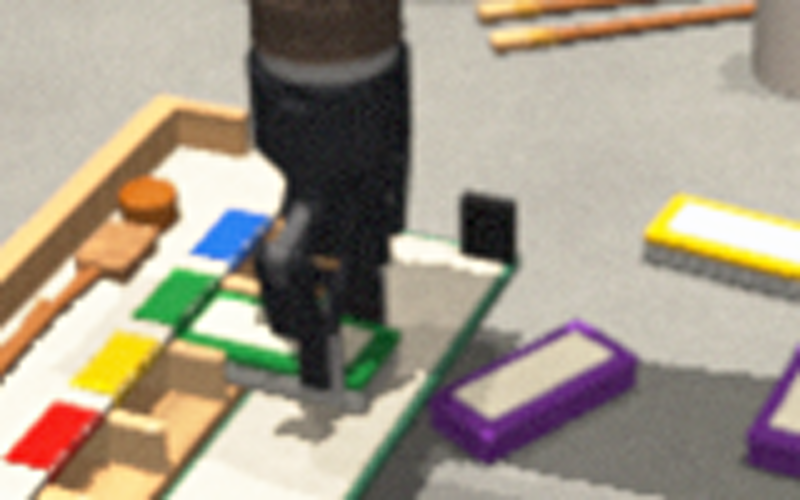

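>>> send_rows([
  {"rot":[0,0,0],"translation":[0,0.6,0.05],"gripper":0},
  {"rot":[0,0,0],"translation":[0,0.6,0.05],"gripper":0},
  {"rot":[0,0,0],"translation":[0,0.6,0],"gripper":0},
])

```text
time: 12.72
tool_pos: [0.5581, -0.0227, 0.0716]
orientation: [0.734, 0.679, -0.0, -0.0]
ft_force: [0.1, 0.6, -1.4]
grip_width: 0.0485
```

>>> send_rows([
  {"rot":[0,0,0],"translation":[0,0.6,0],"gripper":0},
  {"rot":[0,0,0],"translation":[0,0.6,0],"gripper":0},
  {"rot":[0,0,0],"translation":[0,0.3,0],"gripper":0},
])

```text
time: 12.97
tool_pos: [0.5738, -0.0239, 0.0718]
orientation: [0.734, 0.679, 0.0, 0.0]
ft_force: [0.2, 0.1, -0.5]
grip_width: 0.0484
```

```bash
python3 - <<'E'
from h import *
st()
i=manip.camera('side');crop('',i,220,180,160,100,5,'pics/s11.png')
E
```

```text
t12.97 pos [573.8 -23.9  71.8] toolx yaw 85.54 z [ 0.001 -0.    -1.   ] F [ 0.2  0.1 -0.5] w48.4 q6 0.04
store xy [-82.3 -30.7]
```

View pics/s11.png

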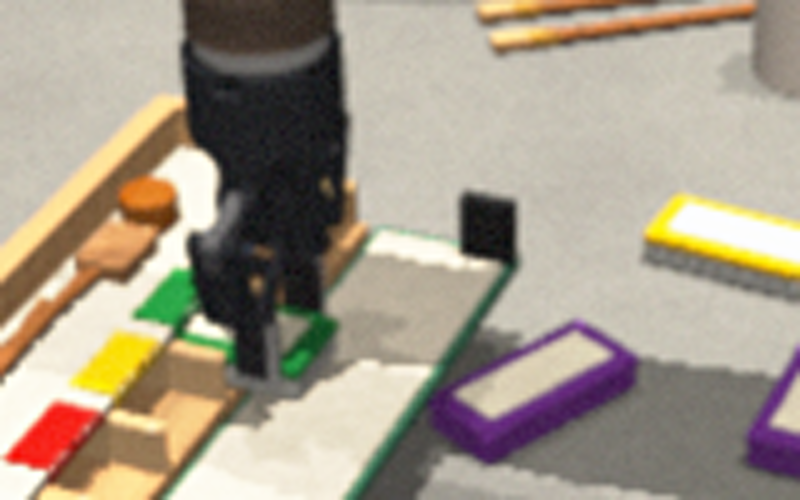

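>>> send_rows([
  {"rot":[0,0,0],"translation":[0,0,0],"gripper":1},
  {"rot":[0,0,0],"translation":[0,0,0],"gripper":1},
  {"rot":[0,0,0],"translation":[0,0,0],"gripper":1},
  {"rot":[0,0,0],"translation":[0,0,-2],"gripper":1},
  {"rot":[0,0,0],"translation":[0,-1,-2],"gripper":1},
  {"rot":[0,0,0],"translation":[0,-3,0],"gripper":0},
  {"rot":[0,0,0],"translation":[0,-1.5,0],"gripper":0},
  {"rot":[0,0,0],"translation":[0,0,0],"gripper":0},
  {"rot":[0,0,0],"translation":[0,0,0],"gripper":0},
  {"rot":[0,0,0],"translation":[0,0,0],"gripper":0},
  {"rot":[0,0,0],"translation":[0,0,0],"gripper":0},
])

```text
time: 13.93
tool_pos: [0.519, -0.0196, 0.112]
orientation: [0.734, 0.679, 0.0, 0.0]
ft_force: [-0.2, -0.5, 0.5]
grip_width: 0.0122
```

```bash
python3 - <<'E'
from h import *
st()
i=manip.camera('side');crop('',i,220,180,160,100,5,'pics/s12.png')
E
```

```text
t13.93 pos [519.  -19.6 112. ] toolx yaw 85.54 z [ 0.001 -0.    -1.   ] F [-0.2 -0.5  0.5] w12.2 q6 0.04
store xy [-137.3  -30.8]
```

View pics/s12.png

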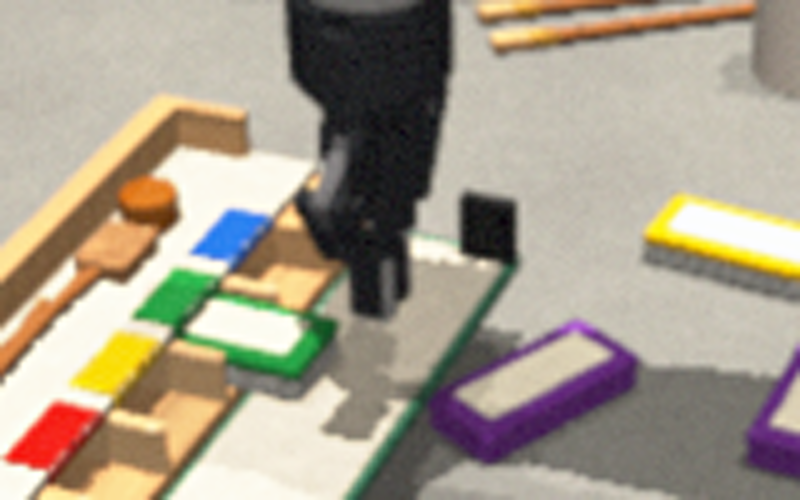

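>>> send_rows([
  {"rot":[0,0,0],"translation":[0,0,2.2],"gripper":0},
  {"rot":[0,0,0],"translation":[0,0,2],"gripper":0},
  {"rot":[0,0,0],"translation":[0,0,0],"gripper":0},
  {"rot":[0,0,0],"translation":[0,1,0],"gripper":0},
  {"rot":[0,0,0],"translation":[0,0.8,0],"gripper":0},
  {"rot":[0,0,0],"translation":[0,0.8,0],"gripper":0},
  {"rot":[0,0,0],"translation":[0,0.8,0],"gripper":0},
  {"rot":[0,0,0],"translation":[0,0.8,0],"gripper":0},
])

```text
time: 14.65
tool_pos: [0.5608, -0.0229, 0.0702]
orientation: [0.734, 0.679, 0.0, 0.0]
ft_force: [-1.2, -0.5, 1.0]
grip_width: -0.0003
```

>>> send_rows([
  {"rot":[0,0,0],"translation":[0,0.6,0],"gripper":0},
  {"rot":[0,0,0],"translation":[0,0.4,0],"gripper":0},
  {"rot":[0,0,0],"translation":[0,0.3,0],"gripper":0},
])

```text
time: 14.9
tool_pos: [0.573, -0.0239, 0.0699]
orientation: [0.734, 0.679, -0.0, -0.0]
ft_force: [-2.0, -1.0, 1.8]
grip_width: -0.0
```

```bash
python3 - <<'E'
from h import *
st()
i=manip.camera('side');crop('',i,220,180,160,100,5,'pics/s13.png')
E
```

```text
t14.90 pos [573.  -23.9  69.9] toolx yaw 85.54 z [-0.  0. -1.] F [-2.  -1.   1.8] w-0.0 q6 0.04
store xy [-83.2 -30.8]
```

View pics/s13.png

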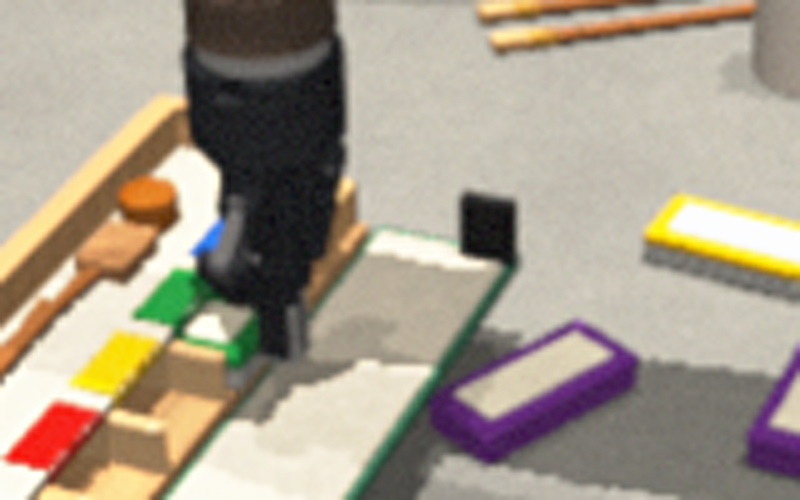

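>>> send_rows([
  {"rot":[0,0,0],"translation":[0,0.3,0],"gripper":0},
  {"rot":[0,0,0],"translation":[0,0.2,0],"gripper":0},
])

```text
time: 15.12
tool_pos: [0.5776, -0.0242, 0.0698]
orientation: [0.734, 0.679, -0.0, -0.0]
ft_force: [-0.5, 0.7, -0.6]
grip_width: 0.0001
```

>>> send_rows([
  {"rot":[0,0,0],"translation":[0,0.2,0],"gripper":0},
  {"rot":[0,0,0],"translation":[0,0.15,0],"gripper":0},
])

```text
time: 15.28
tool_pos: [0.5795, -0.0243, 0.0697]
orientation: [0.734, 0.679, -0.001, -0.001]
ft_force: [-7.3, 0.1, 5.6]
grip_width: 0.0003
```

>>> send_rows([
  {"rot":[0,0,0],"translation":[0,0.1,0],"gripper":0},
  {"rot":[0,0,0],"translation":[0,0,0],"gripper":0},
])

```text
time: 15.45
tool_pos: [0.5795, -0.0243, 0.0696]
orientation: [0.734, 0.679, -0.002, -0.002]
ft_force: [-7.1, 1.6, 6.4]
grip_width: -0.0003
```

```bash
python3 - <<'E'
from h import *
st()
E
```

```text
t15.45 pos [579.5 -24.3  69.6] toolx yaw 85.55 z [-0.005  0.    -1.   ] F [-7.1  1.6  6.4] w-0.3 q6 0.04
store xy [-76.6 -30.7]
```

The tin stopped at the back with the TCP at store x = -76.6, where about -76 was expected. I'll back off and go for the yellow tin.

>>> send_rows([
  {"rot":[0,0,0],"translation":[0,-1,0],"gripper":0},
  {"rot":[0,0,0],"translation":[0,-2,-2],"gripper":0},
  {"rot":[0,0,0],"translation":[0,-3,-2],"gripper":0},
  {"rot":[0,0,0],"translation":[0,-3,-2],"gripper":0},
  {"rot":[0,0,0],"translation":[-2,-3,0],"gripper":0},
  {"rot":[0,0,0],"translation":[-2,-3,0],"gripper":0},
  {"rot":[0,0,0],"translation":[0,0,0],"gripper":0.5},
  {"rot":[0,0,0],"translation":[0,0,0],"gripper":1},
])

```text
time: 16.12
tool_pos: [0.4284, -0.0533, 0.1302]
orientation: [0.735, 0.678, 0.0, 0.0]
ft_force: [0.6, -0.5, 0.3]
grip_width: 0.0234
```

```bash
python3 - <<'E'
from h import *
st()
i=manip.camera('side');cv2.imwrite('pics/s14.png',i)
i=manip.camera('top');crop('',i,250,150,180,150,4,'pics/t14.png')
E
```

```text
t16.12 pos [428.4 -53.3 130.2] toolx yaw 85.44 z [ 0.001 -0.    -1.   ] F [ 0.6 -0.5  0.3] w23.4 q6 -0.04
store xy [-225.   -71.6]
```

View pics/t14.png

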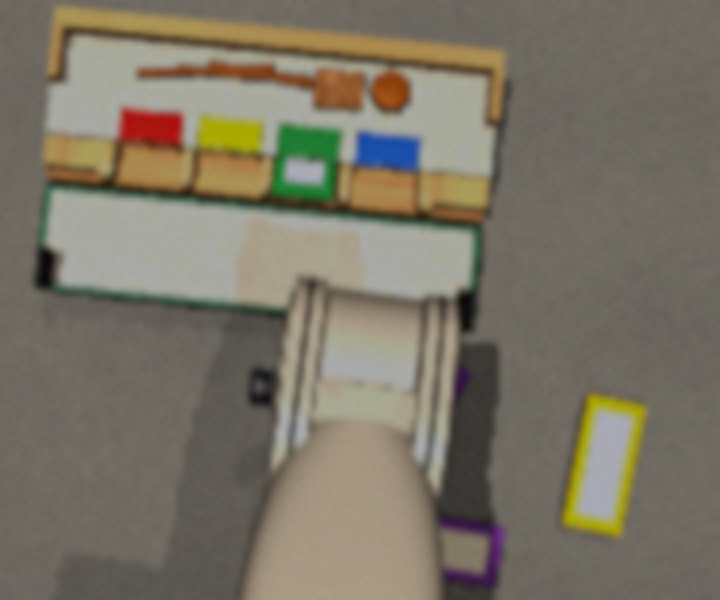

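View pics/s14.png

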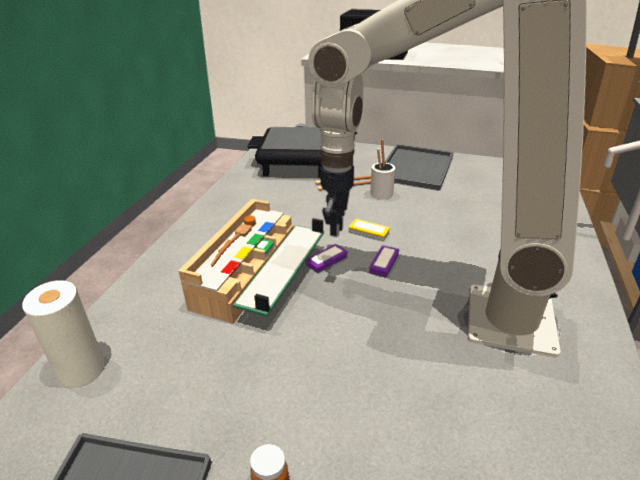

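The green tin is flush in the green bay at crop (305,175). The yellow tin is at crop (605,465), where it was before. I'll measure it again.

```bash
python3 - <<'E'
from h import *
c,y,L=tinpose(cp([(590,395),(647,406),(622,537),(563,526)],250,150,4)); print(c,y,L)
y=y-180; u=np.array([np.cos(np.radians(y)),np.sin(np.radians(y))]); g=c-.035*u; print(g)
plan([*g,.10],qdown(90+y)); print(90+y)
E
```

```text
[ 0.38548197 -0.27379042] 168.9824941490748 [ 48. 108.  49. 108.]
[ 0.35112706 -0.26710161]
rot [ 0.16 -0.01  6.54] n>=0.9  tr [-22.55  -3.73   3.05] n>=5.5
78.9824941490748
```

>>> send_rows([
  {"rot":[0,0,6.3],"translation":[0,0,0],"gripper":1},
  {"rot":[0,0,0],"translation":[-3.22,-0.53,0],"gripper":1},
  {"rot":[0,0,0],"translation":[-3.22,-0.53,0],"gripper":1},
  {"rot":[0,0,0],"translation":[-3.22,-0.53,0],"gripper":1},
  {"rot":[0,0,0],"translation":[-3.22,-0.53,0.5],"gripper":1},
  {"rot":[0,0,0],"translation":[-3.22,-0.53,0.5],"gripper":1},
  {"rot":[0,0,0],"translation":[-3.22,-0.53,1],"gripper":1},
  {"rot":[0,0,0],"translation":[-3.22,-0.53,1],"gripper":1},
  {"rot":[0,0,0],"translation":[0,0,0],"gripper":1},
  {"rot":[0,0,0],"translation":[0,0,0],"gripper":1},
])

```text
time: 17.05
tool_pos: [0.3514, -0.2687, 0.0991]
orientation: [0.771, 0.637, 0.0, -0.0]
ft_force: [0.3, 0.7, 0.3]
grip_width: 0.0852
```

```bash
python3 - <<'E'
from h import *
st()
plan([.3512,-.2670,.006],qdown(79.2))
i=manip.camera('side');crop('',i,250,130,200,150,3.8,'pics/s15.png')
E
```

```text
t17.05 pos [ 351.4 -268.7   99.1] toolx yaw 79.07 z [-0.     0.001 -1.   ] F [0.3 0.7 0.3] w85.2 q6 -0.46
store xy [-284.6 -292.4]
rot [-0.02 -0.04 -0.13] n>=0.0  tr [ 0.16 -0.05  9.31] n>=2.2
```

View pics/s15.png

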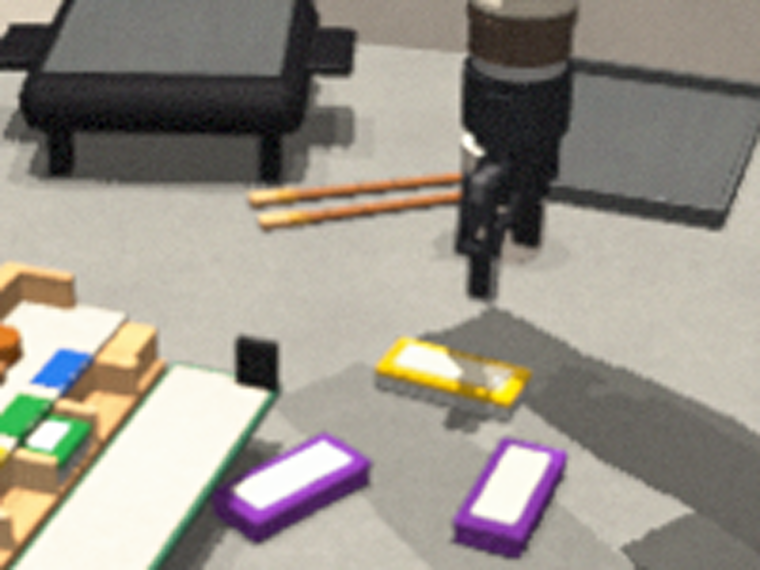

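>>> send_rows([
  {"rot":[0,0,0],"translation":[0.15,0,3.5],"gripper":0.85},
  {"rot":[0,0,0],"translation":[0,0,3.0],"gripper":0.85},
  {"rot":[0,0,0],"translation":[0,0,1.6],"gripper":0.85},
  {"rot":[0,0,0],"translation":[0,0,1.0],"gripper":0.85},
  {"rot":[0,0,0],"translation":[0,0,0],"gripper":0.85},
  {"rot":[0,0,0],"translation":[0,0,0],"gripper":0},
  {"rot":[0,0,0],"translation":[0,0,0],"gripper":0},
  {"rot":[0,0,0],"translation":[0,0,0],"gripper":0},
  {"rot":[0,0,0],"translation":[0,0,0],"gripper":0},
  {"rot":[0,0,0],"translation":[0,0,0],"gripper":0},
  {"rot":[0,0,0],"translation":[0,0,0],"gripper":0},
])

```text
time: 18.02
tool_pos: [0.3527, -0.2661, 0.0103]
orientation: [0.77, 0.638, 0.001, 0.001]
ft_force: [0.6, 2.4, 6.2]
grip_width: 0.048
```

```bash
python3 - <<'E'
from h import *
st()
E
```

```text
t18.02 pos [ 352.7 -266.1   10.3] toolx yaw 79.28 z [ 0.003 -0.001 -1.   ] F [0.6 2.4 6.2] w48.0 q6 -0.46
store xy [-283.4 -289.7]
```

>>> send_rows([
  {"rot":[0,0,0],"translation":[0,0,-1],"gripper":0},
  {"rot":[0,0,0],"translation":[0,0,-3],"gripper":0},
  {"rot":[0,0,0],"translation":[0,0,-4],"gripper":0},
  {"rot":[0,0,0],"translation":[0,0,-4],"gripper":0},
  {"rot":[0,0,0],"translation":[0,0,-1],"gripper":0},
  {"rot":[0,0,0],"translation":[0,0,0],"gripper":0},
  {"rot":[0,0,0],"translation":[0,0,0],"gripper":0},
])

```text
time: 18.6
tool_pos: [0.3515, -0.266, 0.1393]
orientation: [0.77, 0.638, 0.0, 0.001]
ft_force: [0.5, 0.3, -2.0]
grip_width: 0.0481
```

```bash
python3 - <<'E'
from h import *
st()
plan(store2w(ST,[(-.185,.031,.14)])[0],qdown(85.45))
i=manip.camera('side');crop('',i,250,130,200,150,3.8,'pics/s16.png')
E
```

```text
t18.60 pos [ 351.5 -266.   139.3] toolx yaw 79.24 z [ 0.002 -0.001 -1.   ] F [ 0.5  0.3 -2. ] w48.1 q6 -0.46
store xy [-284.7 -289.7]
rot [ 0.1   0.06 -6.21] n>=0.9  tr [32.07  9.97 -0.07] n>=8.1
```

View pics/s16.png

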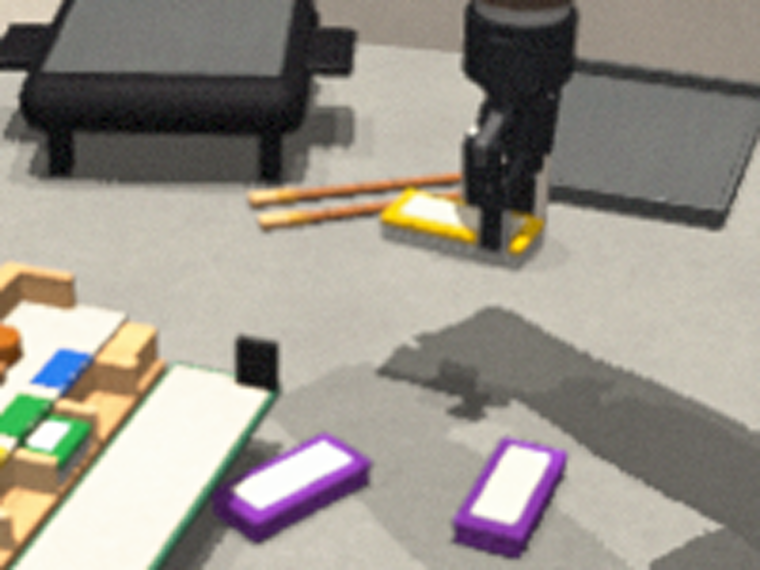

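>>> send_rows([
  {"rot":[0,0,-6.2],"translation":[0,0,0],"gripper":0},
  {"rot":[0,0,0],"translation":[3.2,1,0],"gripper":0},
  {"rot":[0,0,0],"translation":[3.2,1,0],"gripper":0},
  {"rot":[0,0,0],"translation":[3.2,1,0],"gripper":0},
  {"rot":[0,0,0],"translation":[3.2,1,0],"gripper":0},
  {"rot":[0,0,0],"translation":[3.2,1,0],"gripper":0},
  {"rot":[0,0,0],"translation":[3.2,1,0],"gripper":0},
  {"rot":[0,0,0],"translation":[3.2,1,0],"gripper":0},
  {"rot":[0,0,0],"translation":[3.2,1,0],"gripper":0},
  {"rot":[0,0,0],"translation":[3.2,1,0],"gripper":0},
  {"rot":[0,0,0],"translation":[3.2,1,0],"gripper":0},
])

```text
time: 19.57
tool_pos: [0.4748, 0.0468, 0.1362]
orientation: [0.735, 0.678, -0.002, -0.001]
ft_force: [1.2, -1.0, -0.5]
grip_width: 0.0484
```

>>> send_rows([
  {"rot":[0,0,0],"translation":[0,0,0],"gripper":0},
  {"rot":[0,0,0],"translation":[0,0,0],"gripper":0},
  {"rot":[0,0,0],"translation":[0,0,2],"gripper":0},
  {"rot":[0,0,0],"translation":[0,0,2],"gripper":0},
  {"rot":[0,0,0],"translation":[0,0,1.5],"gripper":0},
  {"rot":[0,0,0],"translation":[0,0,0.5],"gripper":0},
  {"rot":[0,0,0],"translation":[0,0,0],"gripper":0},
  {"rot":[0,0,0],"translation":[0,0,0],"gripper":0},
])

```text
time: 20.23
tool_pos: [0.4756, 0.0444, 0.0784]
orientation: [0.735, 0.678, -0.001, -0.0]
ft_force: [0.2, 0.5, -1.0]
grip_width: 0.0482
```

```bash
python3 - <<'E'
from h import *
st()
plan(store2w(ST,[(-.18,.031,.0735)])[0],qdown(85.45))
i=manip.camera('side');crop('',i,220,180,160,100,5,'pics/s17.png')
E
```

```text
t20.23 pos [475.6  44.4  78.4] toolx yaw 85.37 z [-0.002 -0.    -1.   ] F [ 0.2  0.5 -1. ] w48.2 q6 0.17
store xy [-185.6   29.6]
rot [-0.1   0.03 -0.08] n>=0.0  tr [0.14 0.56 0.49] n>=0.2
```

View pics/s17.png

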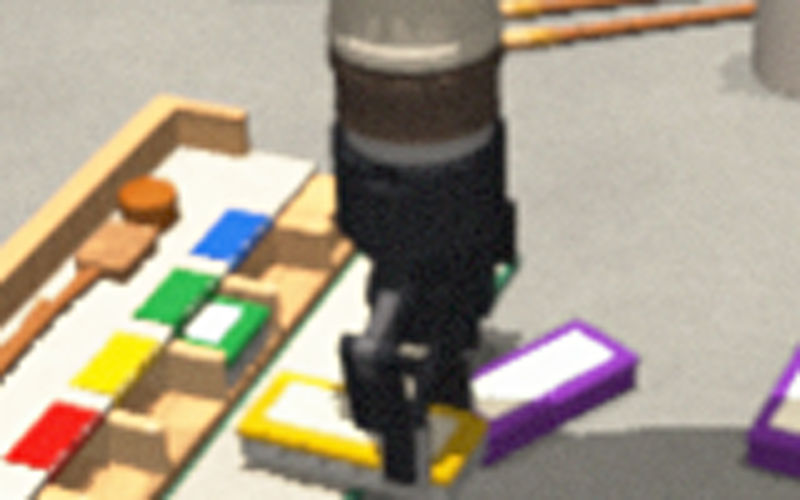

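>>> send_rows([
  {"rot":[0,0,0],"translation":[0.15,1,0.45],"gripper":0},
  {"rot":[0,0,0],"translation":[0,1,0],"gripper":0},
  {"rot":[0,0,0],"translation":[0,0.8,0],"gripper":0},
  {"rot":[0,0,0],"translation":[0,0,0],"gripper":0},
  {"rot":[0,0,0],"translation":[0,0,0],"gripper":0},
])

```text
time: 20.7
tool_pos: [0.5053, 0.0445, 0.0746]
orientation: [0.735, 0.678, 0.0, 0.0]
ft_force: [-0.0, -0.1, -1.3]
grip_width: 0.0483
```

```bash
python3 - <<'E'
from h import *
st()
i=manip.camera('side');crop('',i,220,180,160,100,5,'pics/s18.png')
E
```

```text
t20.70 pos [505.3  44.5  74.6] toolx yaw 85.43 z [ 0.001  0.    -1.   ] F [-0.  -0.1 -1.3] w48.3 q6 0.17
store xy [-156.   32.]
```

View pics/s18.png

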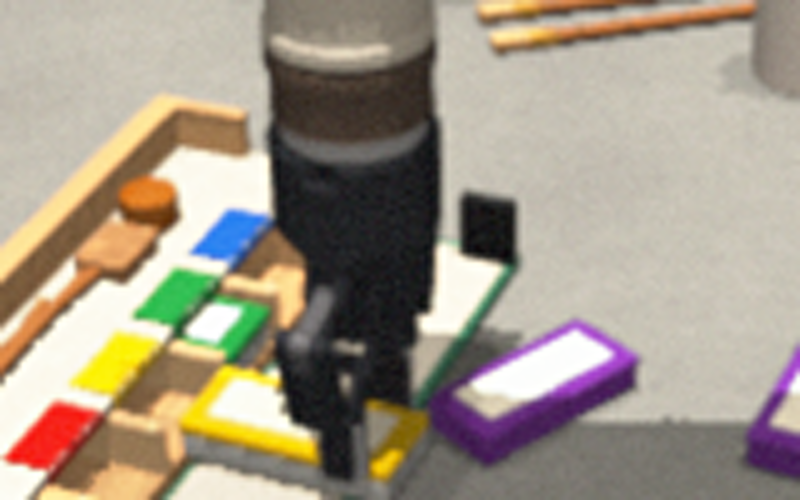

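>>> send_rows([
  {"rot":[0,0,0],"translation":[-0.07,0.8,0.1],"gripper":0},
  {"rot":[0,0,0],"translation":[0,0.8,0.05],"gripper":0},
  {"rot":[0,0,0],"translation":[0,0.6,0],"gripper":0},
  {"rot":[0,0,0],"translation":[0,0,0],"gripper":0},
])

```text
time: 21.08
tool_pos: [0.5282, 0.042, 0.073]
orientation: [0.735, 0.678, 0.001, 0.001]
ft_force: [1.2, -0.6, -0.9]
grip_width: 0.0479
```

>>> send_rows([
  {"rot":[0,0,0],"translation":[0,0.6,0.05],"gripper":0},
  {"rot":[0,0,0],"translation":[0,0.6,0.05],"gripper":0},
  {"rot":[0,0,0],"translation":[0,0.6,0],"gripper":0},
])

```text
time: 21.33
tool_pos: [0.5446, 0.0406, 0.0717]
orientation: [0.735, 0.678, -0.0, -0.0]
ft_force: [-0.2, 0.1, -1.7]
grip_width: 0.0486
```

```bash
python3 - <<'E'
from h import *
st()
i=manip.camera('side');crop('',i,220,180,160,100,5,'pics/s19.png')
E
```

```text
t21.33 pos [544.6  40.6  71.7] toolx yaw 85.44 z [-0. -0. -1.] F [-0.2  0.1 -1.7] w48.6 q6 0.15
store xy [-116.5   31.3]
```

View pics/s19.png

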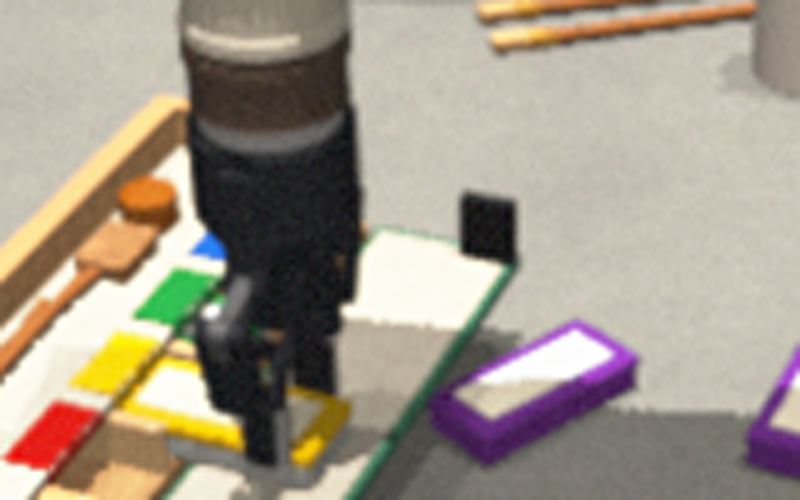

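>>> send_rows([
  {"rot":[0,0,0],"translation":[0,0.6,0],"gripper":0},
  {"rot":[0,0,0],"translation":[0,0.6,0],"gripper":0},
  {"rot":[0,0,0],"translation":[0,0.6,0],"gripper":0},
])

```text
time: 21.63
tool_pos: [0.5627, 0.0392, 0.0718]
orientation: [0.735, 0.678, 0.0, 0.0]
ft_force: [0.9, 0.4, -1.3]
grip_width: 0.0482
```

>>> send_rows([
  {"rot":[0,0,0],"translation":[0,0.6,0],"gripper":0},
  {"rot":[0,0,0],"translation":[0,0.6,0],"gripper":0},
  {"rot":[0,0,0],"translation":[0,0.3,0],"gripper":0},
])

```text
time: 21.88
tool_pos: [0.5782, 0.0379, 0.0718]
orientation: [0.735, 0.678, 0.0, 0.0]
ft_force: [0.5, 0.6, -2.0]
grip_width: 0.0477
```

```bash
python3 - <<'E'
from h import *
st()
i=manip.camera('side');crop('',i,220,180,160,100,5,'pics/s20.png')
E
```

```text
t21.88 pos [578.2  37.9  71.8] toolx yaw 85.43 z [ 0.001  0.    -1.   ] F [ 0.5  0.6 -2. ] w47.7 q6 0.15
store xy [-82.8  31.3]
```

View pics/s20.png

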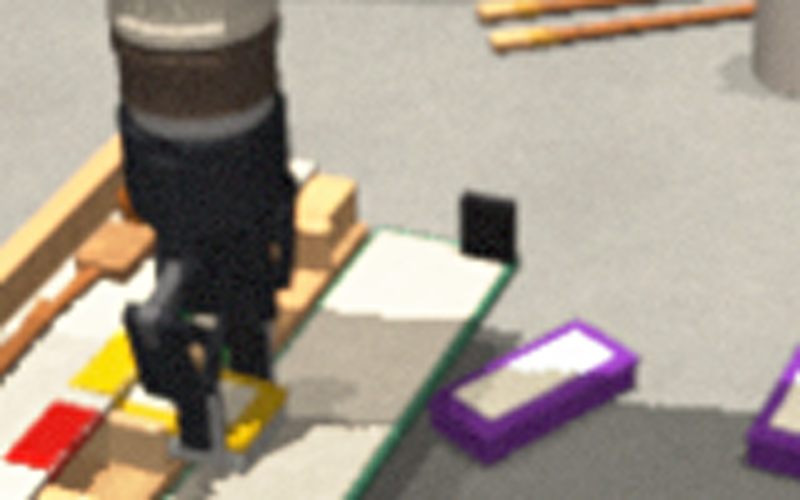

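>>> send_rows([
  {"rot":[0,0,0],"translation":[0,0,0],"gripper":0.85},
  {"rot":[0,0,0],"translation":[0,0,0],"gripper":0.85},
  {"rot":[0,0,0],"translation":[0,0,0],"gripper":0.85},
  {"rot":[0,0,0],"translation":[0,0,-2],"gripper":0.85},
  {"rot":[0,0,0],"translation":[0,-1,-2],"gripper":0.85},
  {"rot":[0,0,0],"translation":[0,-3,0],"gripper":0},
  {"rot":[0,0,0],"translation":[0,-1.5,0],"gripper":0},
  {"rot":[0,0,0],"translation":[0,0,0],"gripper":0},
  {"rot":[0,0,0],"translation":[0,0,0],"gripper":0},
  {"rot":[0,0,0],"translation":[0,0,0],"gripper":0},
  {"rot":[0,0,0],"translation":[0,0,0],"gripper":0},
])

```text
time: 22.85
tool_pos: [0.5234, 0.0424, 0.1119]
orientation: [0.735, 0.678, 0.0, 0.0]
ft_force: [-0.4, 0.3, 0.3]
grip_width: 0.0004
```

```bash
python3 - <<'E'
from h import *
st()
i=manip.camera('side');crop('',i,220,180,160,100,5,'pics/s21.png')
E
```

```text
t22.85 pos [523.4  42.4 111.9] toolx yaw 85.43 z [ 0.001  0.    -1.   ] F [-0.4  0.3  0.3] w0.4 q6 0.16
store xy [-137.9   31.3]
```

View pics/s21.png

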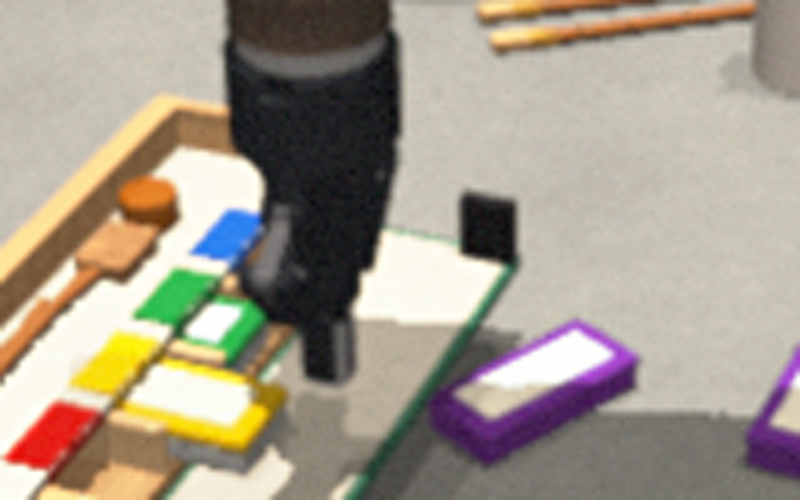

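>>> send_rows([
  {"rot":[0,0,0],"translation":[0,0,2.2],"gripper":0},
  {"rot":[0,0,0],"translation":[0,0,2],"gripper":0},
  {"rot":[0,0,0],"translation":[0,0,0],"gripper":0},
  {"rot":[0,0,0],"translation":[0,1,0],"gripper":0},
  {"rot":[0,0,0],"translation":[0,0.8,0],"gripper":0},
  {"rot":[0,0,0],"translation":[0,0.8,0],"gripper":0},
  {"rot":[0,0,0],"translation":[0,0.8,0],"gripper":0},
  {"rot":[0,0,0],"translation":[0,0.8,0],"gripper":0},
])

```text
time: 23.57
tool_pos: [0.5652, 0.039, 0.0702]
orientation: [0.735, 0.678, 0.0, 0.0]
ft_force: [-0.7, -1.0, -0.2]
grip_width: -0.0001
```

>>> send_rows([
  {"rot":[0,0,0],"translation":[0,0.6,0],"gripper":0},
  {"rot":[0,0,0],"translation":[0,0.4,0],"gripper":0},
  {"rot":[0,0,0],"translation":[0,0.3,0],"gripper":0},
])

```text
time: 23.82
tool_pos: [0.5774, 0.038, 0.0699]
orientation: [0.735, 0.678, -0.0, -0.0]
ft_force: [-1.1, 0.4, 1.9]
grip_width: -0.0001
```

>>> send_rows([
  {"rot":[0,0,0],"translation":[0,0.3,0],"gripper":0},
  {"rot":[0,0,0],"translation":[0,0.2,0],"gripper":0},
  {"rot":[0,0,0],"translation":[0,0.2,0],"gripper":0},
])

```text
time: 24.07
tool_pos: [0.584, 0.0375, 0.0698]
orientation: [0.735, 0.678, -0.0, -0.0]
ft_force: [-1.8, 0.7, 0.2]
grip_width: 0.0002
```

>>> send_rows([
  {"rot":[0,0,0],"translation":[0,0.15,0],"gripper":0},
  {"rot":[0,0,0],"translation":[0,0.1,0],"gripper":0},
])

```text
time: 24.23
tool_pos: [0.5848, 0.0375, 0.0697]
orientation: [0.735, 0.679, -0.001, -0.001]
ft_force: [-8.0, 0.7, 6.9]
grip_width: 0.0003
```

```bash
python3 - <<'E'
from h import *
st()
E
```

```text
t24.23 pos [584.8  37.5  69.7] toolx yaw 85.46 z [-0.004  0.    -1.   ] F [-8.   0.7  6.9] w0.3 q6 0.14
store xy [-76.2  31.3]
```

>>> send_rows([
  {"rot":[0,0,0],"translation":[0,-1,0],"gripper":0},
  {"rot":[0,0,0],"translation":[0,-2,-2],"gripper":0},
  {"rot":[0,0,0],"translation":[0,-3,-2],"gripper":0},
  {"rot":[0,0,0],"translation":[0,-3,-2],"gripper":0},
  {"rot":[0,0,0],"translation":[2,-3,0],"gripper":0},
  {"rot":[0,0,0],"translation":[3,-2,0],"gripper":0},
  {"rot":[0,0,0],"translation":[3,0,0],"gripper":0.5},
  {"rot":[0,0,0],"translation":[3,0,0],"gripper":0.5},
  {"rot":[0,0,0],"translation":[0,0,0],"gripper":0.5},
])

```text
time: 24.98
tool_pos: [0.457, 0.1627, 0.1307]
orientation: [0.733, 0.68, 0.003, 0.0]
ft_force: [1.3, -0.5, 0.6]
grip_width: 0.0359
```

```bash
python3 - <<'E'
from h import *
st()
plan(store2w(ST,[(-.140,.165,.110)])[0],qdown(85.45))
i=manip.camera('side');crop('',i,150,150,300,200,2.6,'pics/s22.png')
i=manip.camera('top');crop('',i,240,140,160,120,5,'pics/t22.png')
E
```

```text
t24.98 pos [457.  162.7 130.7] toolx yaw 85.75 z [ 0.004  0.003 -1.   ] F [ 1.3 -0.5  0.6] w35.9 q6 0.42
store xy [-213.6  146. ]
rot [ 0.22 -0.21  0.3 ] n>=0.1  tr [1.9  7.36 2.07] n>=1.9
```

View pics/s22.png

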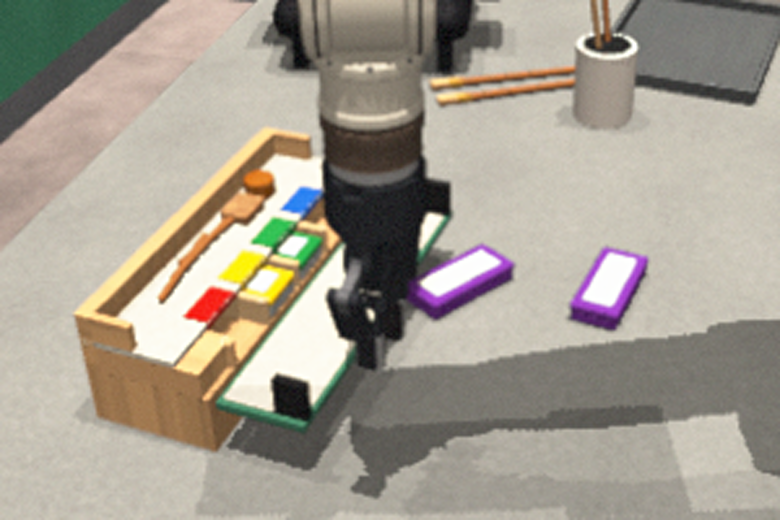

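View pics/t22.png

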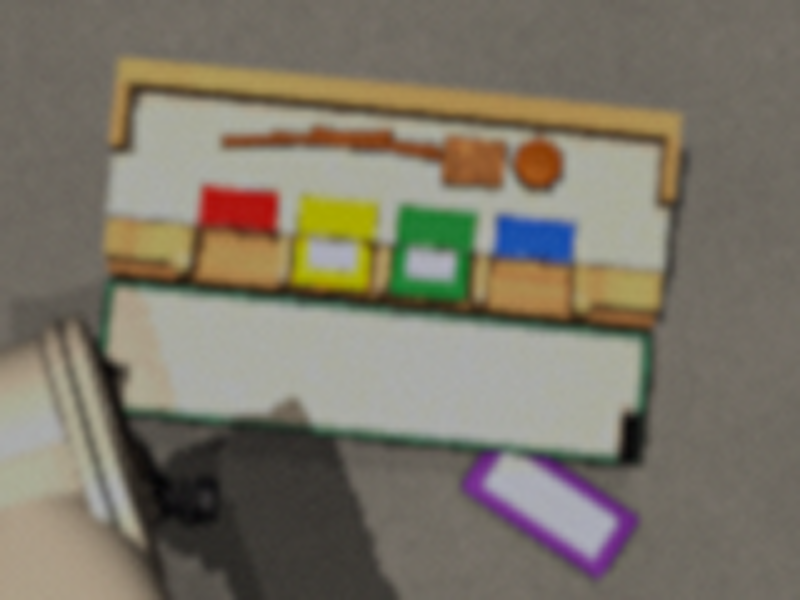

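Both tins are home and flush in the yellow (332,255) and green (432,265) bays. Next I'll go above the left tab.

>>> send_rows([
  {"rot":[0,0,0],"translation":[1,3.7,0],"gripper":0.5},
  {"rot":[0,0,0],"translation":[0.9,3.6,0],"gripper":0.5},
  {"rot":[0,0,0],"translation":[0,0,0],"gripper":0.5},
  {"rot":[0,0,0],"translation":[0,0,0],"gripper":0.5},
  {"rot":[0,0,0],"translation":[0,0,0],"gripper":0.5},
])

```text
time: 25.5
tool_pos: [0.5295, 0.1699, 0.1291]
orientation: [0.735, 0.678, -0.001, -0.0]
ft_force: [-0.3, -0.6, -0.5]
grip_width: 0.0425
```

```bash
python3 - <<'E'
from h import *
st()
plan(store2w(ST,[(-.140,.165,.068)])[0],qdown(85.45))
i=manip.camera('side');crop('',i,180,180,150,110,5,'pics/s23.png')
E
```

```text
t25.50 pos [529.5 169.9 129.1] toolx yaw 85.35 z [-0.002 -0.001 -1.   ] F [-0.3 -0.6 -0.5] w42.5 q6 0.39
store xy [-141.8  158.9]
rot [-0.11  0.06 -0.1 ] n>=0.0  tr [0.61 0.18 6.11] n>=1.5
```

View pics/s23.png

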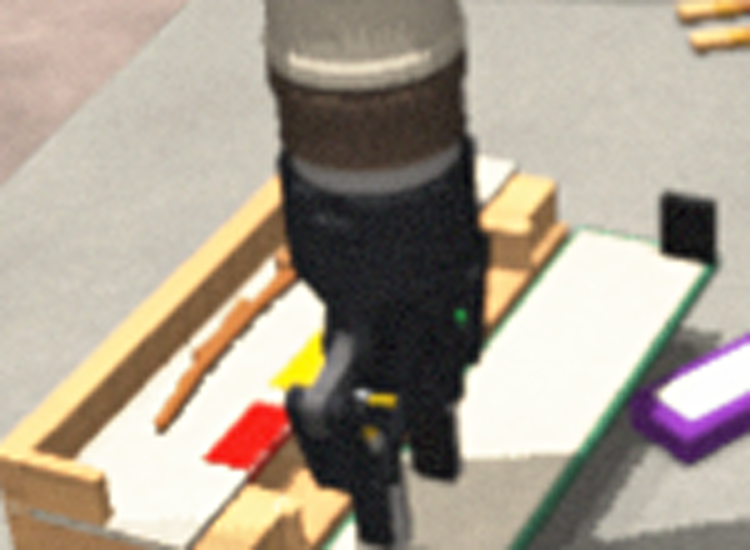

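>>> send_rows([
  {"rot":[0,0,-0.1],"translation":[0.6,0.15,0],"gripper":0.5},
  {"rot":[0,0,0],"translation":[0,0,2],"gripper":0.5},
  {"rot":[0,0,0],"translation":[0,0,2],"gripper":0.5},
  {"rot":[0,0,0],"translation":[0,0,1.6],"gripper":0.5},
  {"rot":[0,0,0],"translation":[0,0,0.4],"gripper":0.5},
  {"rot":[0,0,0],"translation":[0,0,0],"gripper":0.5},
])

```text
time: 26.05
tool_pos: [0.5304, 0.1768, 0.0689]
orientation: [0.734, 0.679, -0.001, -0.001]
ft_force: [-0.6, -0.5, 1.2]
grip_width: 0.0426
```

```bash
python3 - <<'E'
from h import *
st()
i=manip.camera('side');crop('',i,180,180,150,110,5,'pics/s24.png')
E
```

```text
t26.05 pos [530.4 176.8  68.9] toolx yaw 85.56 z [-0.003 -0.001 -1.   ] F [-0.6 -0.5  1.2] w42.6 q6 0.40
store xy [-141.5  165.9]
```

View pics/s24.png

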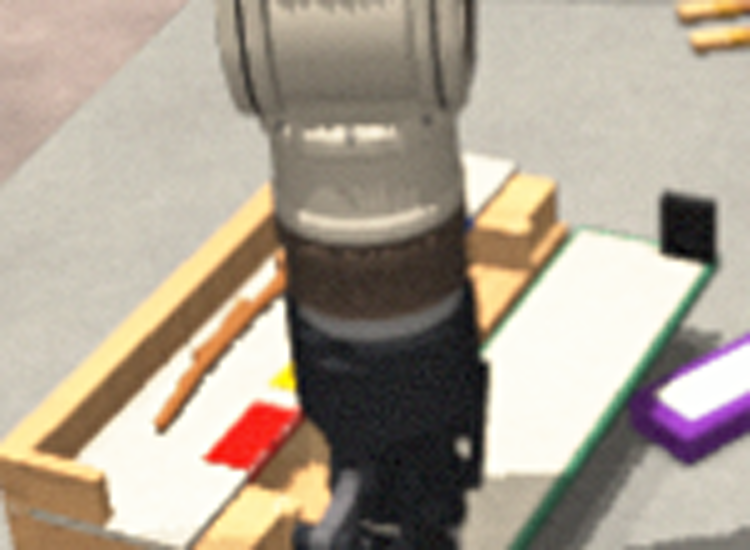

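Close on the tab.

>>> send_rows([
  {"rot":[0,0,0],"translation":[0,0.1,0],"gripper":0},
  {"rot":[0,0,0],"translation":[0,0,0],"gripper":0},
  {"rot":[0,0,0],"translation":[0,0,0],"gripper":0},
  {"rot":[0,0,0],"translation":[0,0,0],"gripper":0},
  {"rot":[0,0,0],"translation":[0,0,0],"gripper":0},
])

```text
time: 26.52
tool_pos: [0.5339, 0.176, 0.0711]
orientation: [0.735, 0.679, 0.0, 0.001]
ft_force: [-1.0, -6.1, 5.9]
grip_width: 0.0089
```

```bash
python3 - <<'E'
from h import *
st()
# arc deltas (dy=+store x, dz tool down) cm, grip point a along, h off
s=manip.sense(); a=71.;h=68.9+19-61
def P(t): return np.array([-70-a*np.sin(t)+h*np.cos(t), 61+a*np.cos(t)+h*np.sin(t)])
T=np.linspace(np.pi/2,0,25); Q=np.array([P(t) for t in T]); print(Q[0],Q[-1])
for t,d in zip(T[1:],np.diff(Q,axis=0)/10): print('%.2f'%t,(d*[1,-1]).round(2))
E
```

```text
t26.52 pos [533.9 176.   71.1] toolx yaw 85.46 z [ 0.002 -0.001 -1.   ] F [-1.  -6.1  5.9] w8.9 q6 0.40
store xy [-138.   165.3]
[-141.    87.9] [-43.1 132. ]
1.51 [ 0.19 -0.46]
1.44 [ 0.22 -0.45]
1.37 [ 0.25 -0.43]
1.31 [ 0.28 -0.41]
1.24 [ 0.3  -0.39]
1.18 [ 0.33 -0.37]
1.11 [ 0.35 -0.35]
1.05 [ 0.37 -0.33]
0.98 [ 0.39 -0.3 ]
0.92 [ 0.41 -0.28]
0.85 [ 0.43 -0.25]
0.79 [ 0.45 -0.22]
0.72 [ 0.46 -0.19]
0.65 [ 0.47 -0.16]
0.59 [ 0.48 -0.13]
0.52 [ 0.49 -0.1 ]
0.46 [ 0.49 -0.06]
0.39 [ 0.5  -0.03]
0.33 [0.5 0. ]
0.26 [0.5  0.03]
0.20 [0.49 0.07]
0.13 [0.49 0.1 ]
0.07 [0.48 0.13]
0.00 [0.47 0.16]
```

>>> send_rows([
  {"rot":[0,0,0],"translation":[0,0.19,-0.46],"gripper":0},
  {"rot":[0,0,0],"translation":[0,0.22,-0.45],"gripper":0},
  {"rot":[0,0,0],"translation":[0,0.25,-0.43],"gripper":0},
  {"rot":[0,0,0],"translation":[0,0.28,-0.41],"gripper":0},
])

```text
time: 26.85
tool_pos: [0.5396, 0.1753, 0.0837]
orientation: [0.734, 0.679, -0.004, -0.002]
ft_force: [2.8, -1.9, -15.8]
grip_width: 0.0089
```

>>> send_rows([
  {"rot":[0,0,0],"translation":[0,0.3,-0.39],"gripper":0},
  {"rot":[0,0,0],"translation":[0,0.33,-0.37],"gripper":0},
  {"rot":[0,0,0],"translation":[0,0.35,-0.35],"gripper":0},
  {"rot":[0,0,0],"translation":[0,0.37,-0.33],"gripper":0},
])

```text
time: 27.18
tool_pos: [0.5538, 0.1742, 0.1003]
orientation: [0.734, 0.679, -0.003, -0.001]
ft_force: [-2.2, -4.4, -20.1]
grip_width: 0.0087
```

```bash
python3 - <<'E'
from h import *
st()
i=manip.camera('side');crop('',i,150,150,300,200,2.6,'pics/s25.png')
E
```

```text
t27.18 pos [553.8 174.2 100.3] toolx yaw 85.54 z [-0.006 -0.002 -1.   ] F [ -2.2  -4.4 -20.1] w8.7 q6 0.38
store xy [-118.   165.1]
```

View pics/s25.png

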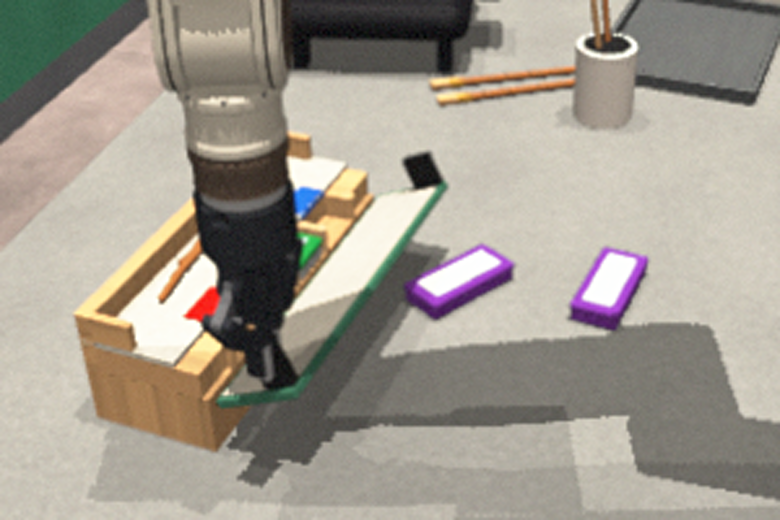

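>>> send_rows([
  {"rot":[0,0,0],"translation":[0,0.39,-0.3],"gripper":0},
  {"rot":[0,0,0],"translation":[0,0.41,-0.28],"gripper":0},
  {"rot":[0,0,0],"translation":[0,0.43,-0.25],"gripper":0},
  {"rot":[0,0,0],"translation":[0,0.45,-0.22],"gripper":0},
])

```text
time: 27.57
tool_pos: [0.5696, 0.1729, 0.1111]
orientation: [0.734, 0.679, -0.003, -0.002]
ft_force: [-6.9, -4.6, -16.4]
grip_width: 0.0089
```

>>> send_rows([
  {"rot":[0,0,0],"translation":[0,0.46,-0.19],"gripper":0},
  {"rot":[0,0,0],"translation":[0,0.47,-0.16],"gripper":0},
  {"rot":[0,0,0],"translation":[0,0.48,-0.13],"gripper":0},
  {"rot":[0,0,0],"translation":[0,0.49,-0.1],"gripper":0},
])

```text
time: 27.9
tool_pos: [0.5873, 0.1714, 0.1173]
orientation: [0.734, 0.679, -0.004, -0.002]
ft_force: [-9.2, -4.5, -12.5]
grip_width: 0.0088
```

```bash
python3 - <<'E'
from h import *
st()
i=manip.camera('side');crop('',i,150,150,300,200,2.6,'pics/s26.png')
E
```

```text
t27.90 pos [587.3 171.4 117.3] toolx yaw 85.58 z [-0.01  -0.002 -1.   ] F [ -9.2  -4.5 -12.5] w8.8 q6 0.36
store xy [-84.4 165. ]
```

View pics/s26.png

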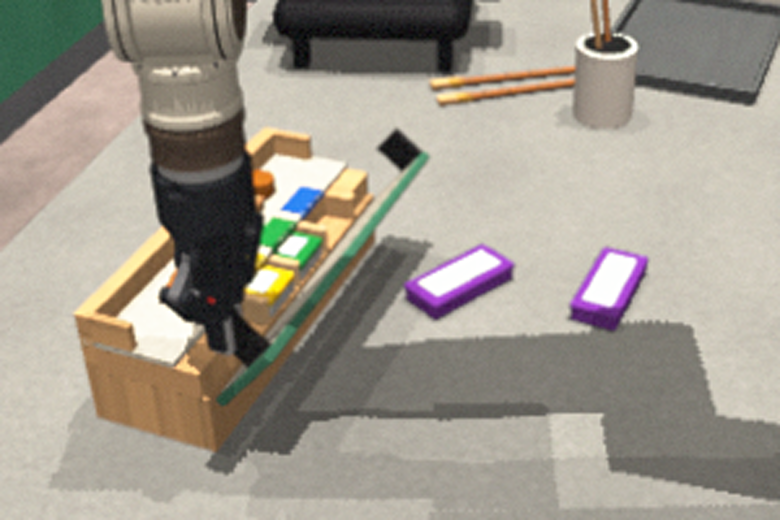

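>>> send_rows([
  {"rot":[0,0,0],"translation":[0,0.49,-0.06],"gripper":0},
  {"rot":[0,0,0],"translation":[0,0.5,-0.03],"gripper":0},
  {"rot":[0,0,0],"translation":[0,0.5,0],"gripper":0},
  {"rot":[0,0,0],"translation":[0,0.5,0.03],"gripper":0},
])

```text
time: 28.28
tool_pos: [0.6071, 0.1698, 0.1189]
orientation: [0.734, 0.679, -0.004, -0.002]
ft_force: [-14.0, -5.5, -5.4]
grip_width: 0.0086
```

>>> send_rows([
  {"rot":[0,0,0],"translation":[0,0.49,0.07],"gripper":0},
  {"rot":[0,0,0],"translation":[0,0.49,0.1],"gripper":0},
  {"rot":[0,0,0],"translation":[0,0.3,0.1],"gripper":0},
])

```text
time: 28.53
tool_pos: [0.6208, 0.1686, 0.1173]
orientation: [0.734, 0.679, -0.003, -0.001]
ft_force: [-12.4, -7.3, -0.9]
grip_width: 0.0088
```

```bash
python3 - <<'E'
from h import *
st()
i=manip.camera('side');crop('',i,150,150,300,200,2.6,'pics/s27.png')
E
```

```text
t28.53 pos [620.8 168.6 117.3] toolx yaw 85.57 z [-0.007 -0.002 -1.   ] F [-12.4  -7.3  -0.9] w8.8 q6 0.34
store xy [-50.8 164.9]
```

View pics/s27.png

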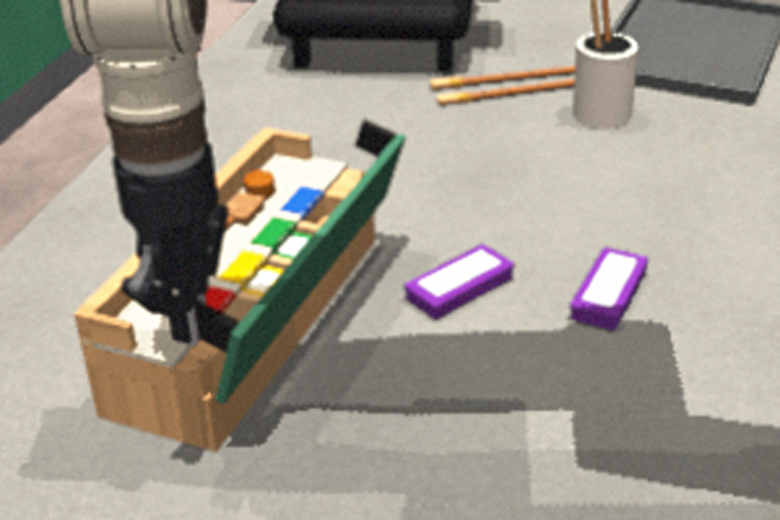

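>>> send_rows([
  {"rot":[0,0,0],"translation":[0,0.4,0.1],"gripper":0},
  {"rot":[0,0,0],"translation":[0,0.4,0.1],"gripper":0},
])

```text
time: 28.75
tool_pos: [0.6281, 0.168, 0.1155]
orientation: [0.734, 0.679, -0.003, -0.002]
ft_force: [-15.2, -6.6, -1.5]
grip_width: 0.0083
```

>>> send_rows([
  {"rot":[0,0,0],"translation":[0,0.3,0.08],"gripper":0},
  {"rot":[0,0,0],"translation":[0,0.3,0.08],"gripper":0},
])

```text
time: 28.92
tool_pos: [0.634, 0.1675, 0.1136]
orientation: [0.734, 0.679, -0.004, -0.002]
ft_force: [-14.8, -6.1, -2.9]
grip_width: 0.0083
```

```bash
python3 - <<'E'
from h import *
st()
i=manip.camera('side');crop('',i,180,180,150,110,5,'pics/s28.png')
print(((w2px('side',store2w(ST,[(-.08,-.175,.146),(-.08,.175,.146),(-.08,.175,.061)]))-[180,180]+.5)*5-.5).round(1))
E
```

```text
t28.92 pos [634.  167.5 113.6] toolx yaw 85.57 z [-0.008 -0.002 -1.   ] F [-14.8  -6.1  -2.9] w8.3 q6 0.34
store xy [-37.5 164.8]
[[584.3  85.4]
 [257.5 466.2]
 [279.8 620.3]]
```

View pics/s28.png

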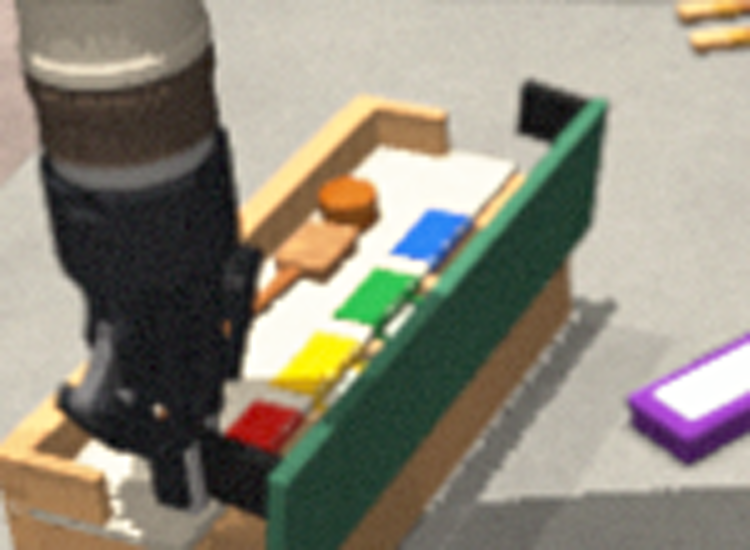

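```bash
python3 - <<'E'
from h import *
for t in (-.05,0,.05,.1,.15,.2):
    c,s=np.cos(t),np.sin(t)
    def F(a,n,y): return (-.070-a*s+n*c, y, .061+a*c+n*s)
    P=[F(.085,-.01,-.175),F(.085,0,-.175),F(.085,-.01,.175),F(.085,.036,.165),F(.055,.036,.16)]
    print(t,((w2px('side',store2w(ST,P))-[180,180]+.5)*5-.5).round(0).tolist())
i=cv2.imread('pics/s28.png'); cv2.imwrite('pics/s28z.png',cv2.resize(i[360:,40:340],None,fx=2.6,fy=2.6,interpolation=cv2.INTER_CUBIC))
E
```

```text
-0.05 [[577.0, 83.0], [560.0, 81.0], [248.0, 463.0], [167.0, 431.0], [185.0, 480.0]]
0 [[584.0, 85.0], [567.0, 82.0], [257.0, 466.0], [175.0, 430.0], [190.0, 478.0]]
0.05 [[592.0, 88.0], [574.0, 84.0], [267.0, 470.0], [183.0, 428.0], [195.0, 477.0]]
0.1 [[599.0, 90.0], [582.0, 86.0], [276.0, 473.0], [191.0, 428.0], [200.0, 475.0]]
0.15 [[606.0, 93.0], [589.0, 88.0], [285.0, 477.0], [200.0, 428.0], [206.0, 474.0]]
0.2 [[614.0, 97.0], [596.0, 90.0], [294.0, 482.0], [209.0, 428.0], [211.0, 473.0]]
```

View pics/s28z.png

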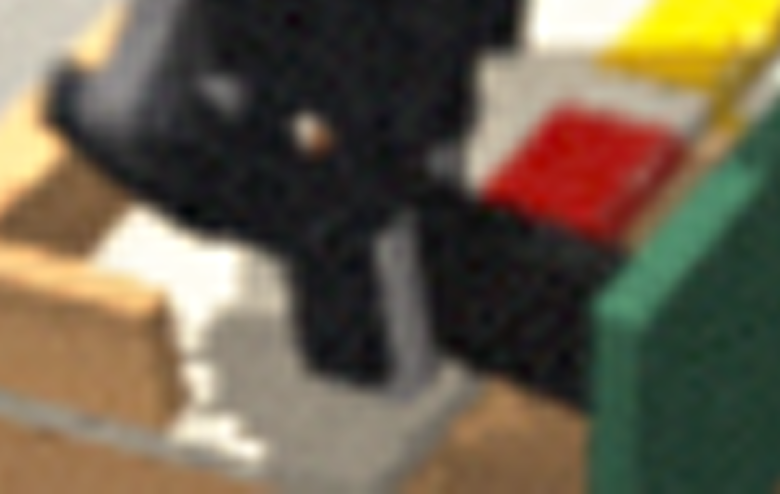

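>>> send_rows([
  {"rot":[0,0,0],"translation":[0,0.3,0.05],"gripper":0},
  {"rot":[0,0,0],"translation":[0,0.3,0.05],"gripper":0},
])

```text
time: 29.13
tool_pos: [0.6387, 0.167, 0.1119]
orientation: [0.734, 0.679, -0.005, -0.003]
ft_force: [-15.6, -6.3, -6.3]
grip_width: 0.0085
```

```bash
python3 - <<'E'
from h import *
st()
i=manip.camera('side');crop('',i,180,180,150,110,5,'pics/s29.png')
E
```

```text
t29.13 pos [638.7 167.  111.9] toolx yaw 85.60 z [-0.011 -0.002 -1.   ] F [-15.6  -6.3  -6.3] w8.5 q6 0.33
store xy [-32.7 164.7]
```

View pics/s29.png

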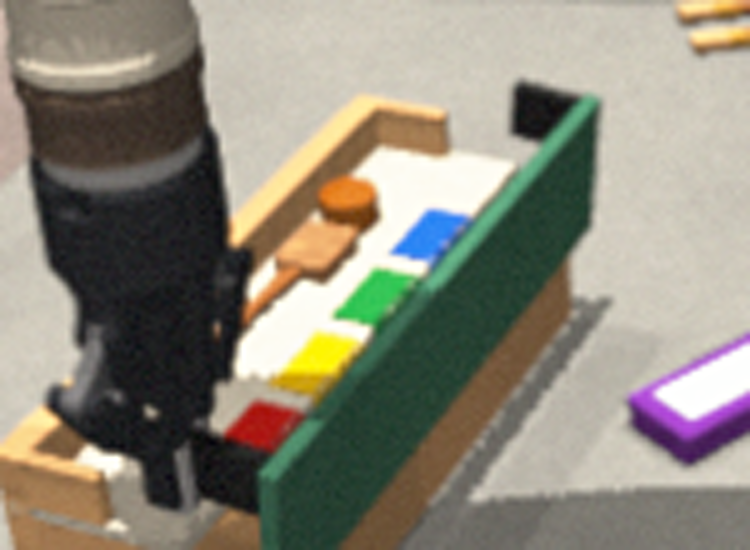

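>>> send_rows([
  {"rot":[0,0,0],"translation":[0,0.3,0.03],"gripper":0},
  {"rot":[0,0,0],"translation":[0,0.3,0.03],"gripper":0},
])

```text
time: 29.35
tool_pos: [0.6425, 0.1667, 0.1103]
orientation: [0.734, 0.68, -0.007, -0.004]
ft_force: [-21.7, -5.6, -5.3]
grip_width: 0.0084
```

```bash
python3 - <<'E'
from h import *
st()
i=manip.camera('side');crop('',i,180,180,150,110,5,'pics/s30.png')
E
```

```text
t29.35 pos [642.5 166.7 110.3] toolx yaw 85.63 z [-0.016 -0.002 -1.   ] F [-21.7  -5.6  -5.3] w8.4 q6 0.33
store xy [-29.  164.7]
```

View pics/s30.png

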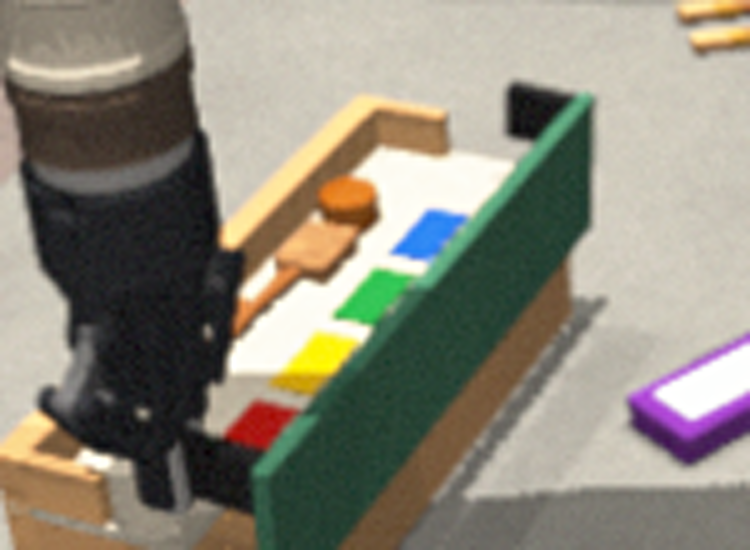

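>>> send_rows([
  {"rot":[0,0,0],"translation":[0,0.3,0],"gripper":0},
  {"rot":[0,0,0],"translation":[0,0.3,0],"gripper":0},
])

```text
time: 29.57
tool_pos: [0.6472, 0.1663, 0.1082]
orientation: [0.733, 0.68, -0.008, -0.006]
ft_force: [-20.6, -5.4, -13.3]
grip_width: 0.0076
```

>>> send_rows([
  {"rot":[0,0,0],"translation":[0,0.3,0],"gripper":0},
  {"rot":[0,0,0],"translation":[0,0.2,0],"gripper":0},
])

```text
time: 29.73
tool_pos: [0.6509, 0.1659, 0.1065]
orientation: [0.733, 0.68, -0.01, -0.007]
ft_force: [-22.7, -3.4, -16.0]
grip_width: 0.0073
```

```bash
python3 - <<'E'
from h import *
st()
i=manip.camera('side');crop('',i,180,180,150,110,5,'pics/s31.png')
E
```

```text
t29.73 pos [650.9 165.9 106.5] toolx yaw 85.64 z [-0.023 -0.003 -1.   ] F [-22.7  -3.4 -16. ] w7.3 q6 0.32
store xy [-20.6 164.6]
```

View pics/s31.png

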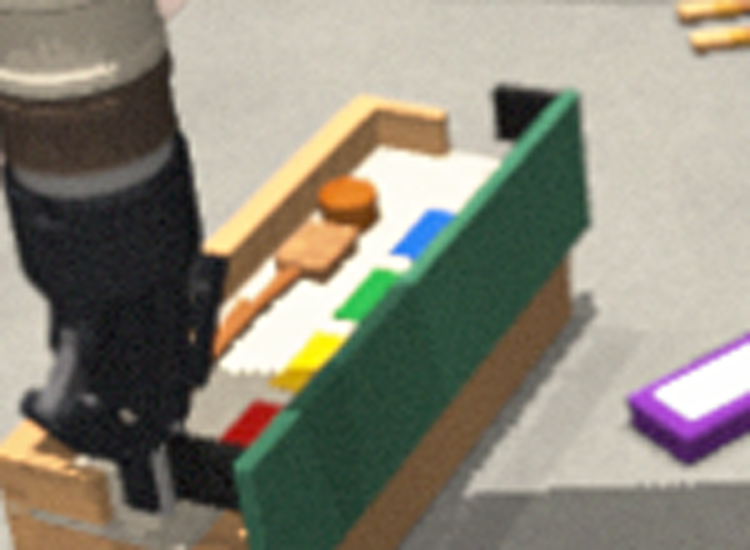

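>>> send_rows([
  {"rot":[0,0,0],"translation":[0,0.25,-0.05],"gripper":0},
  {"rot":[0,0,0],"translation":[0,0.2,0],"gripper":0},
])

```text
time: 29.95
tool_pos: [0.6533, 0.1657, 0.1054]
orientation: [0.733, 0.68, -0.012, -0.008]
ft_force: [-26.7, -3.7, -16.9]
grip_width: 0.0063
```

```bash
python3 - <<'E'
from h import *
st()
i=manip.camera('side');crop('',i,180,180,150,110,5,'pics/s32.png')
E
```

```text
t29.95 pos [653.3 165.7 105.4] toolx yaw 85.67 z [-0.028 -0.004 -1.   ] F [-26.7  -3.7 -16.9] w6.3 q6 0.32
store xy [-18.1 164.6]
```

View pics/s32.png

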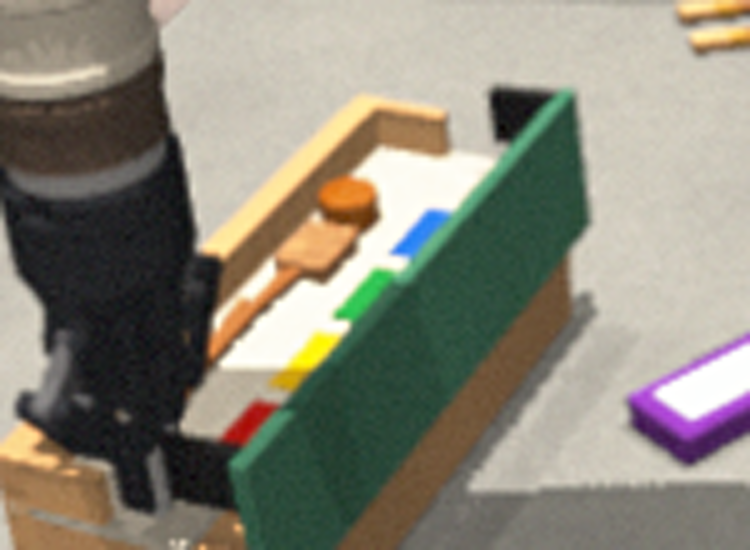

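The flap has moved well past its shut position (corner at 575, against 583 when it was latched). I'll release it.

>>> send_rows([
  {"rot":[0,0,0],"translation":[0,0.05,0],"gripper":0},
  {"rot":[0,0,0],"translation":[0,0,0],"gripper":0.4},
  {"rot":[0,0,0],"translation":[0,0,0],"gripper":0.4},
  {"rot":[0,0,0],"translation":[0,0,0],"gripper":0.4},
])

```text
time: 30.33
tool_pos: [0.6699, 0.168, 0.1162]
orientation: [0.734, 0.679, 0.005, 0.002]
ft_force: [0.7, 0.0, -0.2]
grip_width: 0.0337
```

```bash
python3 - <<'E'
from h import *
st()
i=manip.camera('side');crop('',i,180,180,150,110,5,'pics/s33.png')
E
```

```text
t30.33 pos [669.9 168.  116.2] toolx yaw 85.58 z [ 0.011  0.003 -1.   ] F [ 0.7  0.  -0.2] w33.7 q6 0.32
store xy [ -1.7 168.2]
```

View pics/s33.png

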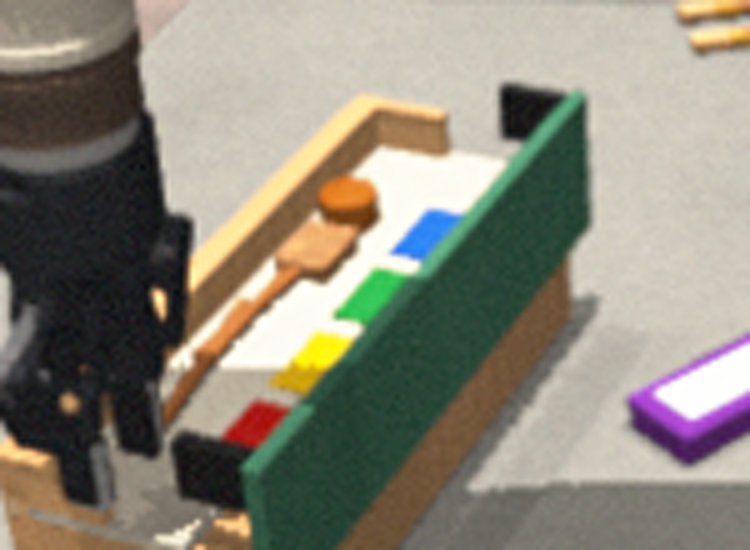

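It has latched: the corners are back at (585,95) and (245,465). Next I'll retreat upward.

>>> send_rows([
  {"rot":[0,0,0],"translation":[0,0,-2],"gripper":0.4},
  {"rot":[0,0,0],"translation":[0,0,-3],"gripper":0.4},
  {"rot":[0,0,0],"translation":[0,0,-3],"gripper":0.4},
  {"rot":[0,0,0],"translation":[0,0,-3],"gripper":0.4},
  {"rot":[0,0,0],"translation":[0,-4,0],"gripper":0.4},
  {"rot":[0,0,0],"translation":[0,-4,0],"gripper":0.4},
  {"rot":[0,0,0],"translation":[0,-4,0],"gripper":0.4},
  {"rot":[0,0,0],"translation":[2,-3.5,0],"gripper":0.4},
  {"rot":[0,0,0],"translation":[2,-3.5,0],"gripper":0.4},
  {"rot":[0,0,0],"translation":[0,0,0],"gripper":0.4},
  {"rot":[0,0,0],"translation":[0,0,0],"gripper":0.4},
])

```text
time: 31.3
tool_pos: [0.48, 0.2232, 0.2242]
orientation: [0.733, 0.68, 0.003, 0.001]
ft_force: [0.4, -0.3, -0.1]
grip_width: 0.0344
```

```bash
python3 - <<'E'
from h import *
st()
i=manip.camera('side');crop('',i,100,130,330,230,2.4,'pics/s34.png')
i=manip.camera('top');cv2.imwrite('pics/t34.png',i);crop('',i,250,145,135,75,5.9,'pics/t34c.png')
E
```

```text
t31.30 pos [480.  223.2 224.2] toolx yaw 85.75 z [ 0.006  0.003 -1.   ] F [ 0.4 -0.3 -0.1] w34.4 q6 0.51
store xy [-195.5  208.1]
```

View pics/s34.png

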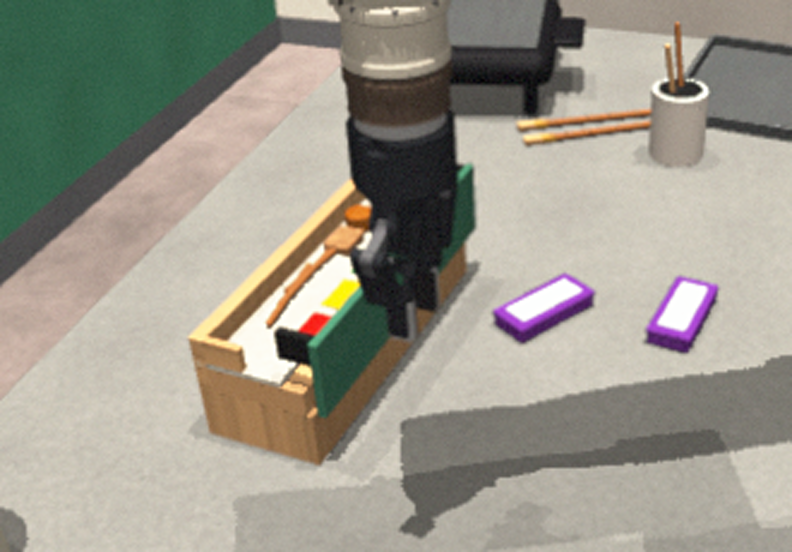

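View pics/t34c.png

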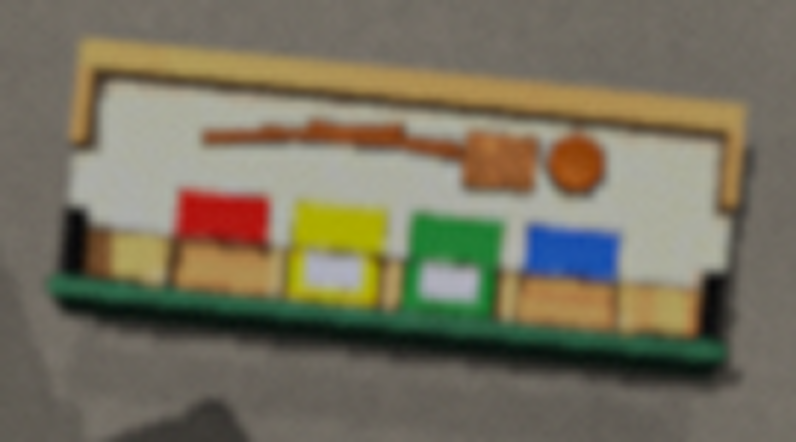

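View pics/t34.png

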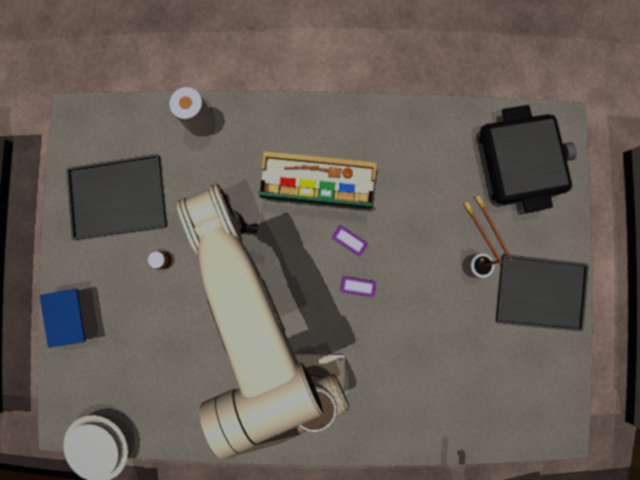

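The flap lines up with the first picture (ends at crop (50,280) and (728,342)). Both tins are in their bays, the jar and pot haven't moved, and the arm is clear. I'll hand in.

```bash
python3 - <<'E'
from h import *
print(manip.finish_job())
E
```

```text
the job is handed in; nothing more can be done
None
```

I pressed the green flap to its click, caught it on the shut fingers and eased it down flat. I slid in both tins that were on the bench, green and yellow, then swung the flap up by its left tab, pressed it past its shut position and released it. The job is handed in; it reports no verdict.

**Last checks:**
- **Flap:** in the final pictures it stands where it was at the start, so it appears latched.
- **Tins:** both lie lid up, flush in the bays of their colours. Each stopped against the back stop when pushed, with a force rise of about 7–8 N.
- **Bystanders:** the jar, the pot and the two purple look-alikes are where they were, and the arm is clear of everything.
- **Red and blue tins:** I found neither on the bench, including the area the arm first hid.

**What did not go to plan:**
- **Grip on the tab:** the pads crept about 14 mm along the tab while I swung the flap up, so the closing press was made from the tab's tip. The pull there reached about 27 N.
- **Closing click:** I judged it only from pictures. My two reference corners disagreed slightly, putting the press at between -0.05 and -0.08 rad.

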